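# Feed the gilt movement's pallet from the roller lane into the tester nest

### The arm

A 6-joint arm with a two-finger parallel gripper is mounted at the origin on the work surface. World frame = base frame: x ahead of the robot, y to its left, z up, the work surface at z = 0. Lengths are in mm, angles in rad, forces in N, time in s.
With the tool pointing down it reaches from about 350 to 975 mm from the base axis. Payload 7.1 kg.
Tool frame: the origin (TCP) lies between the finger pads; the fingertips stand 8 mm ahead of it and the grasp point (between the pads) lies 11 mm behind it (ctrl.tips_ahead is the distance from the TCP to the fingertips, in mm); y points along the fingers, z is the direction in which the jaws open and shut, and the axes are right-handed (so a half turn about y gives the same grasp; the last joint's range is limited). The gripper opens to 88 mm and grips with 3 to 60 N. Pads are 20 mm wide; open, the fingers measure 115 mm over their backs; the gripper's body (75 mm by 178 mm) begins 61 mm behind the grasp point.
Start: joints at [-1.201, 0.423, 1.63, -0, 1.089, -0.019], TCP at [236.94, -578.329, 230.675] pointing down, gripper open.
Joint ranges: [-3, 3], [-0.9, 2.11], [0.09, 2.58], [-1.31, 4.45], [0.11, 2.69], [-2.54, 2.54]. Speed limits (rad/s): [2.39, 2.39, 3.01, 3.14, 3.14, 3.14].

### API

Orientations are given as a rotation vector (axis times angle).
In Python, from workcell import ctrl gives the robot as it stands.
- The arm moves only by the shell command python3 -m creep 'ROWS'. ROWS is JSON, a list of rows, each an object of numbers: "tx", "ty", "tz": the shift along the world's x, y, z in mm; "rx", "ry", "rz": the turn, a rotation vector about the world's x, y, z in rad; "fingers": the closure in counts, from 0 (fully open) to 255 (shut). A call has 1 to 10 rows; each row is the pose to reach, as a shift and turn from the pose commanded when the call began; what a row does not reach only later rows make up. A row lasts 1/8 s, in which the tool goes at most 62.5 mm and 10.7 degrees, less where a joint would pass 70% of its speed; a pose out of reach is approached as far as the arm can. A call with a gripper value outside its range is refused whole. The fingers move at their own pace and stop on an object; the grip force is fixed at half the most. Time passes only in rows, so rows that repeat a pose let the fingers close. It gives the time, the measured TCP pose, the force and the opening at its end, in the units of the state.
- ctrl.get_obs(): the state, without advancing time (a new reading comes with each control period).
- ctrl.get_image(name): name is "scene" or "side" or "wrist"; returns a dict with "pixels" (480x640x3 uint8, blue, green, red), "intrinsics" (3x3 intrinsics, pixels), "k1" (the pictures are not rectified: a ray, as slopes to the right and down, at radius r is drawn at 1 + k1 r^2 times it, then the intrinsics apply), "rvec" (rotation vector, rad) and "tvec" (3), from world to camera coordinates, as OpenCV has them. Camera axes: x right, y down, z forward; pixel columns grow to the right and rows downward; lengths in mm; the calibration is good to about 2 mm. A picture is of the moment at which its call begins. There is no depth.
- ctrl.close_job(): hands the job in, once; it reports no verdict.
The state is a dict: "t": time; "qpos": joint angles; "qvel": joint speeds; "joint_torque": joint torques, N m; "ee_pos": TCP position; "orientation": TCP orientation; "ft_force": force on the tool from outside, world axes, zero at the start; "moment": the same for the moment, N m; "width": finger opening in mm.
Only numpy, scipy, OpenCV 4.12 (cv2) and the standard library are available. Lean on these libraries where they do the work, as an engineer would, in place of code of your own. Each camera call takes 0.05 s, during which the arm holds its last target.

### The job

The tester is waiting for the pallet with the gilt (gold-coloured) movement, which stands at the front of one of the two sloped roller lanes. Take the dust cover off the tester's nest between the lanes and stand it gently on the green pad, wholly on it and without shifting the loupe; then slide the gilt pallet sideways off its lane into the nest, without lifting or tipping it, until it drops in flat and keeps the switch pin pressed, and let the pallets behind it roll down to the front stop. Leave the pallets of the other lane and everything else on the bench where they are.

Things in the scene. Friction and masses are not known exactly. Their poses are not given: they have to be found in the camera images.
- deck: tilted top of the two-lane roller rack, with the nest in the middle; origin at the nest's centre at the level of the roller tops, 55 mm above the bench. x runs up-slope along the lanes, away from the robot, rising 0.14 rad; y across the lanes to the left; z square to the rollers. The points on it have the same axes, used for every size below
- left_lane (a point): front place of the left lane, on its centre line at roller-top level, 95 mm left of the deck's origin. Free-turning steel rollers, 16 mm dia. every 27 mm, carry the pallets down to the front stop. Outer side guide 39 to 45 mm left of this point, 8 mm above the rollers, full length; inner guide just as high, 38 to 44 mm right of it, but only behind the front place (x over 40 mm)
- right_lane (a point): front place of the right lane, the mirror image of the left one, 95 mm right of the deck's origin
- nest (a point): middle of the nest's grey floor, 4 mm below roller level. The floor is 78 mm wide across the lanes and runs from the front stop (36 mm down-slope) to the tester housing (40 mm up-slope). On each side a flat white sill 18 mm wide, 0.5 mm below roller level, joins it to the open side of the lane's front place: a pallet pushed across a sill drops 4 mm into the nest
- stop (a point): front stop bar: top of its pallet-side edge, midway, 36 mm down-slope of the deck's origin, 12 mm above roller level; 8 mm thick. It runs straight across both lanes and the nest, so a pallet slides along it
- tester (a point): middle of the white tester housing's top, 42 mm above roller level; the housing (140 x 98 mm, deck x 40 to 180 mm) stands close behind the nest, between the lanes
- pin (a joint): brass part-present switch pin, a dome of 8 mm radius that stands 7 mm out of the tester housing's front face towards the robot, at the deck's y = 0, z = 12 mm; 0 = out, grows as it is pushed in (m), end of travel 0.006. A pallet sliding in sideways pushes it in with its corner; the home pallet holds it in about 0.003. Spring about 0.5 N at rest, 1.1 N at 0.003
- gilt_center (a point): the pallet wanted, at the front of either lane: white acetal block 72 x 72 x 28 mm, with a round holder (50 mm dia., 6 mm high) and a GOLD-coloured (gilt) watch movement on top; 0.25 kg, slides easily (friction 0.25). The point is the middle of the block, half-way up; axes as the deck's. In the lane it is 14 mm above roller level; home in the nest, 10 mm above the deck's origin
- steel_center (a point): the front pallet of the other lane, to be left alone: white acetal block 72 x 72 x 28 mm, with a round holder (50 mm dia., 6 mm high) and a silver-coloured (steel) watch movement on top; 0.25 kg, slides easily (friction 0.25). The point is the middle of the block, half-way up; axes as the deck's
- left2_center (a point): second pallet of the left lane, resting against the back of the front one: white acetal block 72 x 72 x 28 mm, with a round holder (50 mm dia., 6 mm high) and a steel watch movement on top; 0.25 kg, slides easily (friction 0.25). The point is the middle of the block, half-way up; axes as the deck's
- left3_center (a point): third pallet of the left lane, the same as the second, behind it
- right2_center (a point): second pallet of the right lane, the same, resting against the back of the front one
- right3_center (a point): third pallet of the right lane, the same, behind the second
- cover_knob (a point): middle of the red knob on top of the clear dust cover that stands in the nest, tilted with the deck: knob 16 mm dia., 16 mm high (8 mm above and below this point), on a clear dome 60 mm dia., 46 mm high, with a red rim at its foot. The foot lies 58 mm below this point along the cover's axis; z is the cover's axis, up. About 70 g
- cover: the same dust cover; origin at the centre of its foot, z up along its axis
- pad: green bench pad, 200 mm (its x) by 110 mm (its y), 3 mm thick, on the bench to the left or to the right of the rack; origin at the centre of its underside
- loupe: black eye loupe with a pale lens on top, 33 mm dia., 28 mm high, standing anywhere along the middle of the pad; origin at its foot. To be left alone
- oil_stand: dark wooden stand with four small oil cups, 130 (its x) x 75 x 27 mm high, fixed, on the other side of the rack from the pad; origin at the centre of its underside
- stick_pot: white pot of wooden cleaning sticks in front of the rack, 38 mm dia., 112 mm high with the sticks, fixed; origin at its foot
- driver: watch screwdriver lying in front of the rack, 120 mm long; to be left alone
- tweezers: steel tweezers lying in front of the rack, 120 mm long; to be left alone
- blower: red-brown rubber dust blower, 52 mm dia., 99 mm high, standing beside the rack; to be left alone
- tin: round aluminium parts tin, 58 mm dia., 24 mm high, beside the rack; to be left alone
Things that resemble listed ones, but are neither listed nor needed, are in the scene too. What is shaped like the part that bears right3_center but turquoise is not meant.

How it is judged:
By the outcome, as a careful person would: the job done as asked, in the order asked, and still so for the second after the job is handed in, with the robot touching nothing.
It also fails if it takes over 48 s, if anything falls off the work surface, if the arm or the gripper's body presses on something with over 40 N, if the wrist force passes 120 N, or if a joint passes its speed limit or range.

## Working session

There is one attempt and no reset: what is moved stays moved. The work goes in short steps, Python scripts to look and compute and a shell command to move; the robot and the scene stay as the last step left them, time stands still between calls to the robot, and variables do not carry over. Pictures are saved under pics/ and viewed, and the job is handed in when it is done.

```bash
ls; mkdir -p pics; python3 - <<'E'
from workcell import ctrl
import cv2
print(ctrl.get_obs())
for n in ("scene","side","wrist"):
    im=ctrl.get_image(n); cv2.imwrite(f"pics/{n}0.png",im["pixels"])
    print(n,im["intrinsics"],im["k1"],im["rvec"],im["tvec"])
E
```

```text
pics
{'t': 0.0, 'qpos': array([-1.20100764e+00,  4.23851433e-01,  1.63065973e+00, -4.86188242e-06,
        1.08857879e+00, -1.89931715e-02]), 'qvel': array([ 0.00151571, -0.00100731,  0.00045088, -0.00041918,  0.00059479,
        0.00095169]), 'joint_torque': array([ 2.87808798e-03, -5.44623899e+01, -2.73668271e+01,  6.44733198e-02,
        2.26349506e-02, -1.13390950e-04]), 'ee_pos': array([ 236.75062682, -577.85785485,  229.90695717]), 'orientation': array([-0.39568278,  2.00991223, -2.00689588]), 'ft_force': array([ 0.99850823, -0.35539385,  0.32648688]), 'moment': array([ 0.07447943, -0.0274084 ,  0.03986299]), 'width': 87.40598605884755}
scene [[534.68615113   0.         329.0050818 ]
 [  0.         534.68615113 233.79783186]
 [  0.           0.           1.        ]] -0.03859597392607752 [ 1.3700566   2.13015748 -0.95913985] [ 251.94224406 -280.08172883 1598.20384144]
side [[496.75742925   0.         321.373197  ]
 [  0.         496.75742925 236.20092763]
 [  0.           0.           1.        ]] -0.07037390430064379 [ 0.22853238 -2.74398587  1.34125708] [564.05813389 127.21288892 861.24343065]
wrist [[391.95168336   0.         317.46154374]
 [  0.         391.95168336 240.16579545]
 [  0.           0.           1.        ]] 0.0027450879737680772 [-2.43020843  1.63158965  0.20829502] [-623.36463423  -30.28721684  389.48476564]
```

View pics/scene0.png

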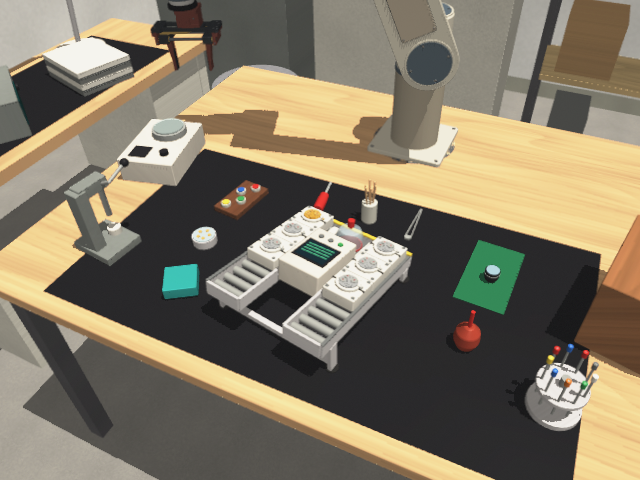

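View pics/side0.png

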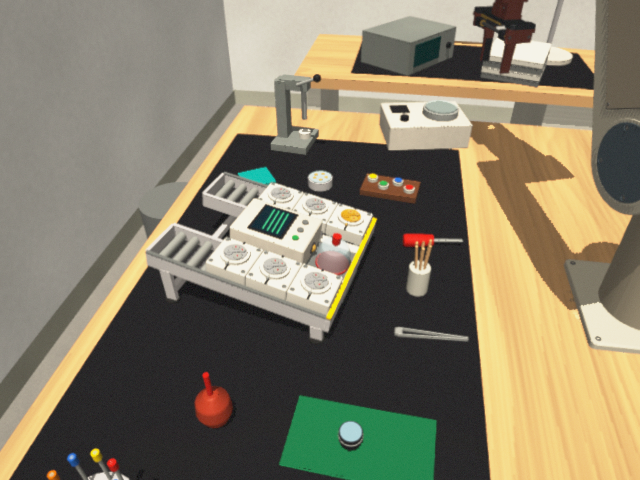

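View pics/wrist0.png

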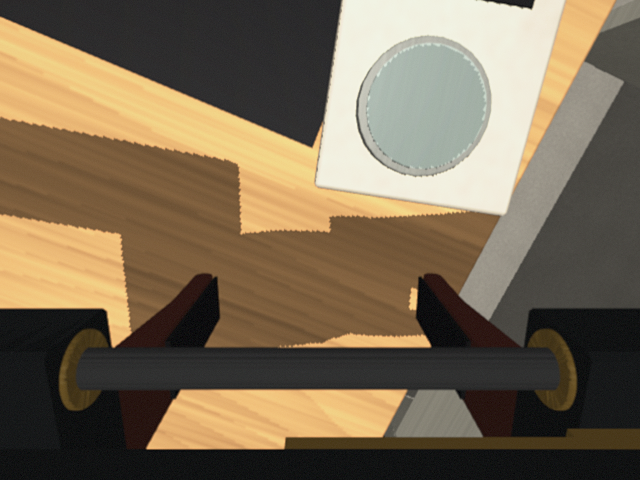

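The gilt movement is at scene (313,214) and side (351,215), which is the robot's right lane. The pad with the loupe is on the left (y+). The cover's red knob is at scene (351,223) and side (337,239). I'll enlarge these next.

```bash
python3 - <<'E'
import cv2
a=cv2.imread("pics/scene0.png"); b=cv2.imread("pics/side0.png")
def crop(im,x,y,w,h,s,n):
    cv2.imwrite(n,cv2.resize(im[y:y+h,x:x+w],None,fx=s,fy=s,interpolation=cv2.INTER_CUBIC))
crop(a,205,180,220,165,3.6,"pics/s1.png")
crop(b,145,165,250,185,3.2,"pics/d1.png")
crop(a,400,200,150,160,3.6,"pics/s2.png")
crop(b,180,320,270,160,2.96,"pics/d2.png")
E
```

```text
(no output)
```

View pics/s1.png

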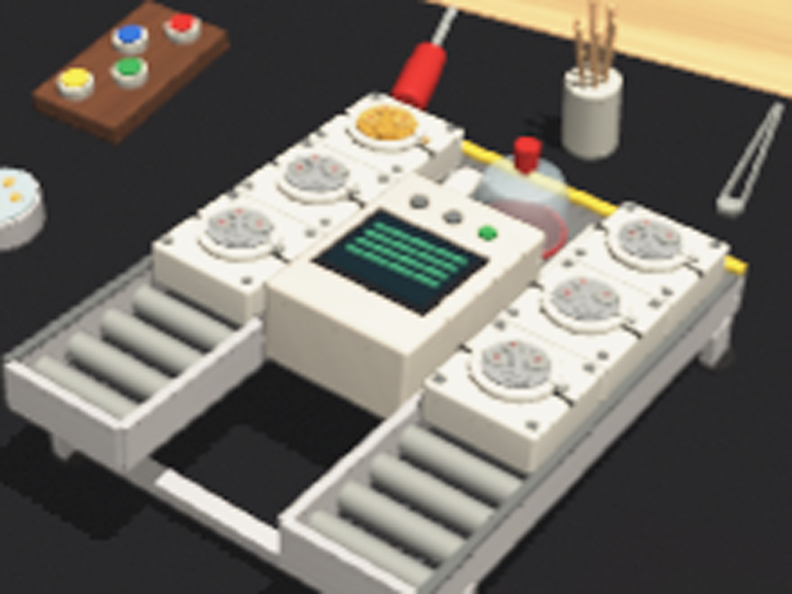

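View pics/d1.png

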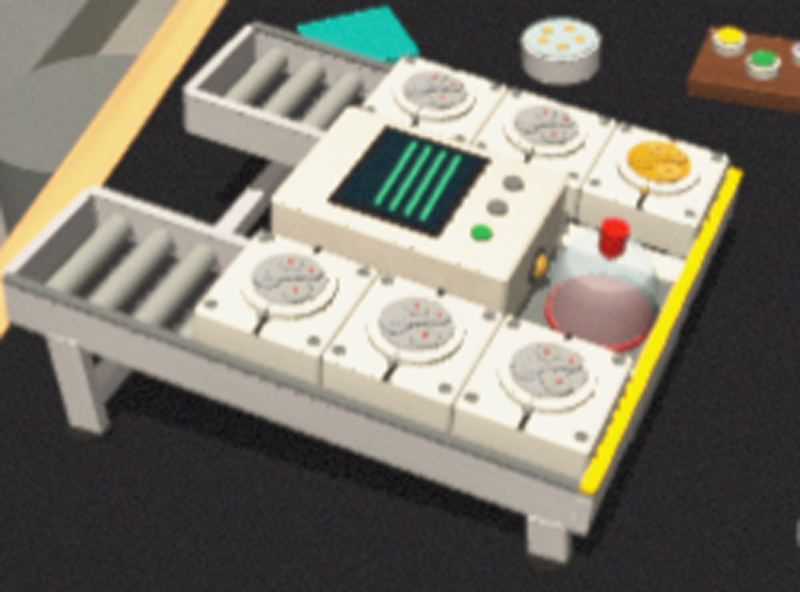

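View pics/s2.png

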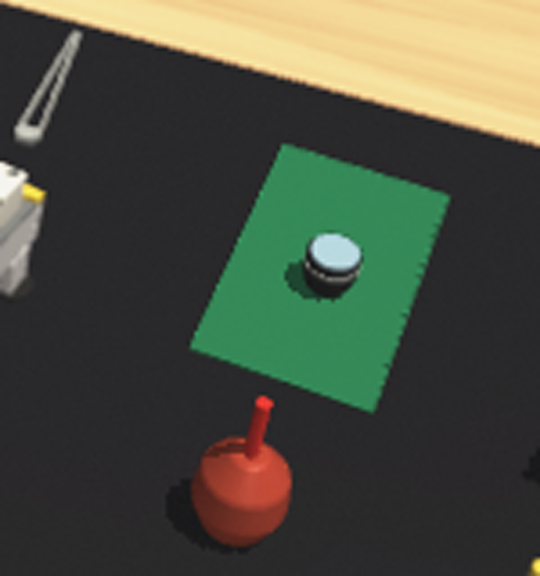

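View pics/d2.png

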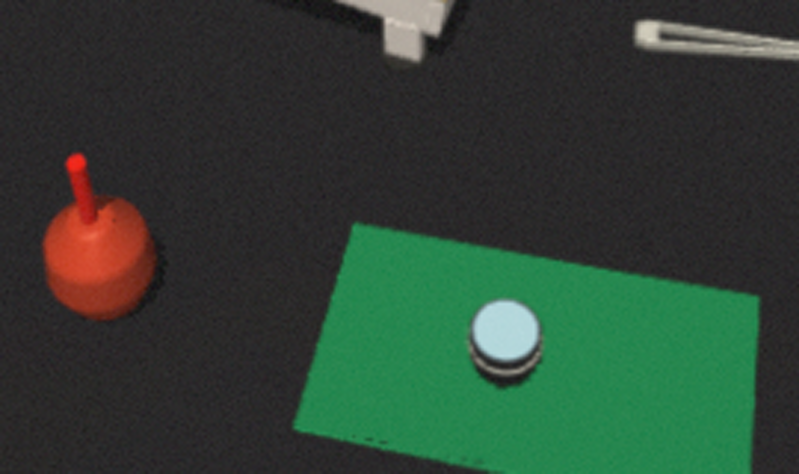

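```bash
cat > h.py <<'E'
import numpy as np, cv2
from scipy.optimize import least_squares
from scipy.spatial.transform import Rotation as R
CAM={}
def setcam(n,K,k1,rv,tv): CAM[n]=(np.array(K),k1,np.array(rv),np.array(tv))
setcam("scene",[[534.68615113,0,329.0050818],[0,534.68615113,233.79783186],[0,0,1]],-0.03859597392607752,[1.3700566,2.13015748,-0.95913985],[251.94224406,-280.08172883,1598.20384144])
setcam("side",[[496.75742925,0,321.373197],[0,496.75742925,236.20092763],[0,0,1]],-0.07037390430064379,[0.22853238,-2.74398587,1.34125708],[564.05813389,127.21288892,861.24343065])
def proj(n,P):
    K,k,r,t=CAM[n]; return cv2.projectPoints(np.atleast_2d(P).astype(float),r,t,K,np.array([k,0,0,0,0]))[0][:,0]
def ray(n,uv):
    K,k,r,t=CAM[n]; Rm=R.from_rotvec(r).as_matrix()
    p=cv2.undistortPoints(np.array([[uv]],float),K,np.array([k,0,0,0,0]))[0,0]
    return -Rm.T@t, Rm.T@np.array([p[0],p[1],1])
def onz(n,uv,z):
    o,d=ray(n,uv); return o+d*(z-o[2])/d[2]
def tri(obs):
    A=np.zeros((3,3));b=np.zeros(3)
    for n,uv in obs:
        o,d=ray(n,uv);d/=np.linalg.norm(d);M=np.eye(3)-np.outer(d,d);A+=M;b+=M@o
    return np.linalg.solve(A,b)
def deckR(yaw): return R.from_euler('z',yaw).as_matrix()@R.from_euler('y',-0.14).as_matrix()
E
cat > fit.py <<'E'
from h import *
S=lambda u,v:("scene",(u/3.6+205-.4,v/3.6+180-.4)); D=lambda u,v:("side",(u/3.2+145-.4,v/3.2+165-.4))
S2=lambda u,v:("scene",(u/3.6+400-.4,v/3.6+200-.4)); D2=lambda u,v:("side",(u/2.96+180-.4,v/2.96+320-.4))
pts=[((180,-49,42),S(268,290)),((180,49,42),S(408,350)),((40,49,42),S(545,238)),((40,-49,42),S(405,178)),
((180,49,42),D(274,202)),((40,49,42),D(512,300)),((40,-49,42),D(568,178)),((180,-49,42),D(347,107)),
((-36,131,28),D(583,450)),((-36,59,28),D(637,355)),((36,131,28),D(458,402)),
((-36,59,28),S(628,203)),((-36,131,28),S(730,245)),((-36,-131,28),S(378,95)),((-36,-59,28),S(464,131))]
def f(p,w=0):
    Rm=deckR(p[3]); 
    return np.concatenate([proj(o[0],Rm@np.array(q)+p[:3])[0]-o[1] for q,o in pts])
r=least_squares(f,[600,0,55,0],loss='soft_l1')
print(r.x); print(np.round(f(r.x).reshape(-1,2),1))
p=r.x;Rm=deckR(p[3])
print("knob pred",Rm@np.array([0,0,54])+p[:3], "tri",tri([S(527,155),D(613,238)]))
for n,o in (("sc",S(527,155)),("si",D(613,238))): print(o, proj(o[0],Rm@np.array([0,0,54])+p[:3]))
print("pad sc",[onz(*S2(*c),3)[:2].round(0) for c in ((285,145),(448,197),(375,411),(191,348))])
print("pad si",[onz(*D2(*c),3)[:2].round(0) for c in ((354,224),(758,296),(294,430))])
print("loupe",onz(*S2(334,252),31),onz(*D2(505,330),31))
print("pot",onz(*S(590,150),0), "tip", onz(*S(597,20),100))
print("blower", tri([S2(264,402),D2(77,160)]))
print("tweez", onz(*S2(28,133),3),onz(*S2(77,36),3))
E
python3 fit.py
```

```text
[ 5.49506209e+02  1.75137692e+01  5.15181515e+01 -1.64402655e-01]
[[-1.2 -1.1]
 [ 0.4  2.3]
 [ 0.7 -0.6]
 [ 1.2 -1.1]
 [-1.3 -0.4]
 [-0.5 -5.8]
 [ 0.9 -0.2]
 [ 0.1 -0.4]
 [ 3.3  1.2]
 [ 0.1  1.1]
 [-0.6  1.1]
 [-1.  -0.1]
 [-0.2  0.7]
 [-1.7 -0.1]
 [-0.1  0.8]]
knob pred [542.07248502  18.74702417 104.98981525] tri [541.11513796  26.42268685 108.45800714]
('scene', (350.98888888888894, 222.65555555555554)) [[347.67028413 223.53078722]]
('side', (336.1625, 238.975)) [[336.45896485 237.37727782]]
pad sc [array([361., 281.]), array([367., 387.]), array([563., 380.]), array([559., 271.])]
pad si [array([559., 271.]), array([361., 280.]), array([564., 380.])]
loupe [475.41425268 331.79331835  31.        ] [476.72037169 332.8020592   31.        ]
pot [401.15763071  15.49441307   0.        ] tip [386.88678875  10.74707437 100.        ]
blower [668.95215274 323.98463518  99.80790604]
tweez [418.77246873 122.1474147    3.        ] [308.21721068 121.13266703   3.        ]
```

```bash
cat > ov.py <<'E'
from h import *
import sys
def overlay(p,sc="pics/scene0.png",si="pics/side0.png",tag="ov"):
    Rm=deckR(p[3]); T=lambda q:Rm@np.array(q,float).T+np.array(p[:3])
    out=[]
    for n,f,(x,y,w,h,s) in (("scene",sc,(205,180,220,165,3.6)),("side",si,(145,165,250,185,3.2))):
        im=cv2.imread(f); c=cv2.resize(im[y:y+h,x:x+w],None,fx=s,fy=s,interpolation=cv2.INTER_CUBIC)
        def line(a,b,col):
            q=(proj(n,np.array([T(a),T(b)]))-[x,y]+.5)*s-.5
            cv2.line(c,tuple(int(v) for v in q[0]),tuple(int(v) for v in q[1]),col,1,cv2.LINE_AA)
        def rect(x0,x1,y0,y1,z,col):
            k=[(x0,y0,z),(x1,y0,z),(x1,y1,z),(x0,y1,z)]
            for i in range(4): line(k[i],k[(i+1)%4],col)
        rect(40,180,-49,49,42,(0,0,255))
        for yy in (-95,95):
            for xx in (0,72,144): rect(xx-36,xx+36,yy-36,yy+36,28,(255,0,255))
        line((-36,-140,12),(-36,140,12),(255,0,0))
        line((0,0,46),(0,0,62),(0,255,0))
        cv2.imwrite(f"pics/{tag}_{n}.png",c)
if __name__=="__main__": overlay([float(v) for v in sys.argv[1:5]],tag=sys.argv[5])
E
sed -i 's/((40,49,42),D(512,300)),//; s/((-36,131,28),D(583,450)),//' fit.py; python3 fit.py | head -16
cat >> fit.py <<'E'
g=lambda q:f([q[0],q[1],55,q[2]])
print("z55",least_squares(g,[550,17,-.16],loss='soft_l1').x, np.round(g(least_squares(g,[550,17,-.16],loss='soft_l1').x).reshape(-1,2),1).tolist())
E
python3 fit.py|tail -1; python3 ov.py 549.5 17.5 55 -.164 ov1
```

```text
[ 5.49364574e+02  1.73634717e+01  5.15973055e+01 -1.61811786e-01]
[[-1.1 -1. ]
 [ 0.6  2.2]
 [ 0.7 -0.7]
 [ 1.1 -1.1]
 [-1.3 -0.3]
 [ 0.9 -0.3]
 [ 0.1 -0.3]
 [ 0.3  1. ]
 [-0.3  1.1]
 [-1.1 -0.3]
 [-0.2  0.5]
 [-1.9 -0.1]
 [-0.2  0.7]]
knob pred [541.9276794   18.57746267 105.06896925] tri [541.11513796  26.42268685 108.45800714]
('scene', (350.98888888888894, 222.65555555555554)) [[347.62524574 223.44232597]]
z55 [ 5.50054943e+02  1.89987006e+01 -1.60064868e-01] [[-0.6, -1.7], [1.3, 1.5], [1.4, -1.5], [1.6, -1.9], [-2.2, -1.2], [0.4, -1.3], [-0.8, -1.3], [-0.1, 0.0], [-0.9, 0.3], [-0.4, -1.0], [0.6, -0.3], [-1.5, -0.9], [0.2, -0.0]]
```

View pics/ov1_scene.png

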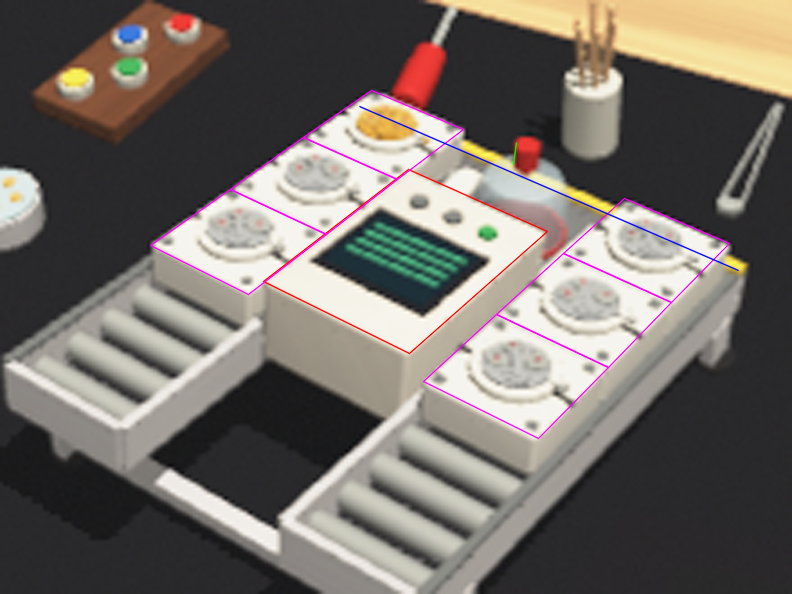

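View pics/ov1_side.png

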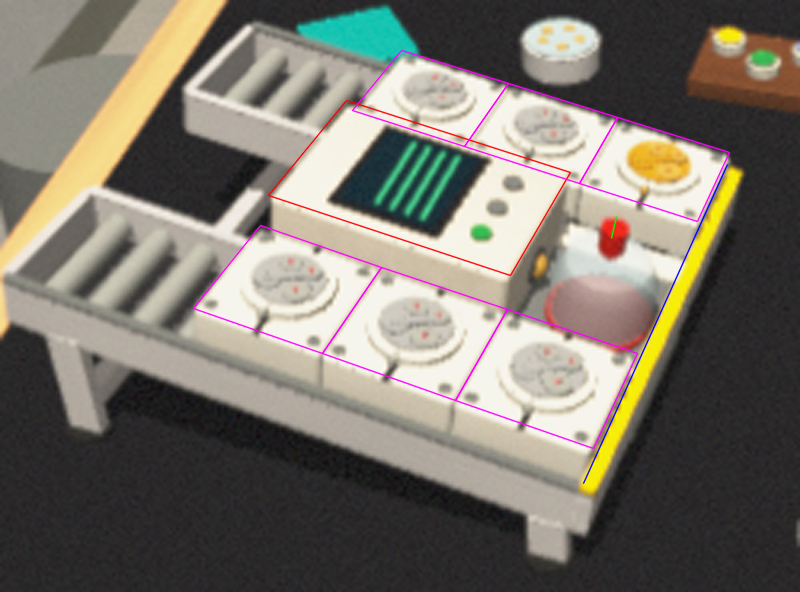

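```bash
cat >> h.py <<'E'
P0=np.array([236.94,-578.329,230.675])
R0=R.from_rotvec([-0.39568278,2.00991223,-2.00689588])
def goal(Rd,yaw_axis): pass
def toolR(down,jaw):
    y=np.array(down,float);y/=np.linalg.norm(y); z=np.array(jaw,float); z-=y*(z@y); z/=np.linalg.norm(z)
    return R.from_matrix(np.column_stack([np.cross(y,z),y,z]))
E
python3 - <<'E'
from h import *
print(R0.as_matrix().round(3))
rv=[-2.43020843,1.63158965,0.20829502];t=np.array([-623.36463423,-30.28721684,389.48476564])
Rc=R.from_rotvec(rv).as_matrix(); c=-Rc.T@t
print("cam",c, "in tool", R0.inv().apply(c-P0), "fwd in tool", R0.inv().apply(Rc[2]),R0.inv().apply(Rc[0]))
D=deckR(-.161)
for s in (1,-1):
  Rt=toolR(-D[:,2],s*D[:,1]); print(s,(Rt*R0.inv()).as_rotvec().round(3))
  Rt=toolR(-D[:,2],s*D[:,0]); print('x',s,(Rt*R0.inv()).as_rotvec().round(3))
E
```

```text
[[-0.925 -0.001  0.379]
 [-0.379  0.001 -0.925]
 [-0.    -1.    -0.001]]
cam [ 298.53156613 -552.23252054  383.55874734] in tool [ -66.89094098 -152.88076129   -1.0306797 ] fwd in tool [ 2.48376780e-01  9.68663267e-01 -6.70830936e-04] [7.54724549e-04 4.99012014e-04 9.99999591e-01]
1 [-0.187 -0.023  2.586]
x 1 [-0.092 -0.116  1.019]
-1 [ 0.015 -0.141 -0.549]
x -1 [ 0.132 -0.105 -2.117]
```

```bash
python3 -m creep '[{"tx":290,"ty":605,"tz":-20,"rx":0.015,"ry":-0.141,"rz":-0.549,"fingers":140},{"tx":290,"ty":605,"tz":-20,"rx":0.015,"ry":-0.141,"rz":-0.549,"fingers":140},{"tx":290,"ty":605,"tz":-20,"rx":0.015,"ry":-0.141,"rz":-0.549,"fingers":140},{"tx":290,"ty":605,"tz":-20,"rx":0.015,"ry":-0.141,"rz":-0.549,"fingers":140},{"tx":290,"ty":605,"tz":-20,"rx":0.015,"ry":-0.141,"rz":-0.549,"fingers":140},{"tx":290,"ty":605,"tz":-20,"rx":0.015,"ry":-0.141,"rz":-0.549,"fingers":140},{"tx":290,"ty":605,"tz":-20,"rx":0.015,"ry":-0.141,"rz":-0.549,"fingers":140},{"tx":290,"ty":605,"tz":-20,"rx":0.015,"ry":-0.141,"rz":-0.549,"fingers":140},{"tx":290,"ty":605,"tz":-20,"rx":0.015,"ry":-0.141,"rz":-0.549,"fingers":140},{"tx":290,"ty":605,"tz":-20,"rx":0.015,"ry":-0.141,"rz":-0.549,"fingers":140}]'
```

```text
t: 1.4
ee_pos: [507.6, -12.9, 212.1]
orientation: [-0.332, -2.185, 2.212]
ft_force: [0.3, -0.9, -0.1]
width: 39.5
```

```bash
python3 -m creep '[{"tx":0},{"tx":0}]'; cat > w.py <<'E'
from h import *
from workcell import ctrl
import sys
def grab(tag,names=("wrist",)):
    for n in names:
        im=ctrl.get_image(n); setcam(n,im["intrinsics"],im["k1"],im["rvec"],im["tvec"])
        cv2.imwrite(f"pics/{tag}_{n}.png",im["pixels"]); print(n,repr(im["rvec"]),repr(im["tvec"]))
    o=ctrl.get_obs(); print(o["t"],o["ee_pos"].round(1),o["orientation"].round(4),o["ft_force"].round(1),o["width"])
if __name__=="__main__": grab(sys.argv[1],sys.argv[2:] or ("wrist",))
E
python3 w.py a1
```

```text
wrist array([-1.98631084,  2.33672905,  0.12965259]) array([ 69.15753491, 502.76406554, 432.02252721])
1.45 [510.6  -7.5 212.4] [-0.3319 -2.1905  2.2123] [ 2.4  3.  -0.4] 39.319793688006364schema error: expected keys tx, ty, tz, rx, ry, rz, fingers
```

View pics/a1_wrist.png

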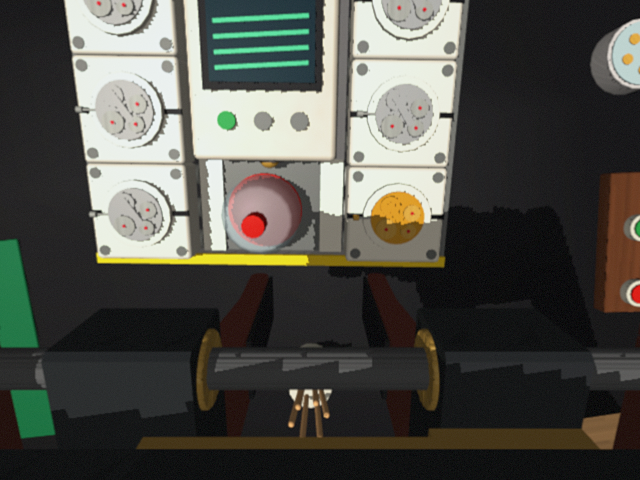

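```bash
python3 -m creep '[{"tx":0,"ty":0,"tz":0,"rx":0,"ry":0,"rz":0,"fingers":140},{"tx":0,"ty":0,"tz":0,"rx":0,"ry":0,"rz":0,"fingers":140}]'; python3 w.py a2; python3 -c "
import cv2
a=cv2.imread('pics/a2_wrist.png');cv2.imwrite('pics/a2c.png',cv2.resize(a[80:280,60:460],None,fx=2,fy=2,interpolation=cv2.INTER_CUBIC))"
```

```text
t: 1.7
ee_pos: [506.3, -15.6, 211.8]
orientation: [-0.331, -2.184, 2.212]
ft_force: [-0.3, -0.6, 0.4]
width: 39.7
wrist array([-1.98489214,  2.33646055,  0.13102133]) array([ 66.57658859, 501.57369491, 432.24693562])
1.75 [506.3 -16.  211.9] [-0.3321 -2.1832  2.2112] [-0.5 -0.2 -0.2] 39.32124010770413
```

View pics/a2c.png

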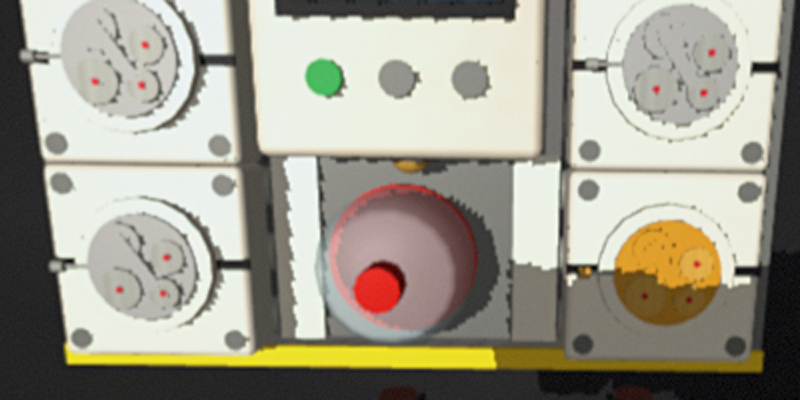

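```bash
cat > fw.py <<'E'
from h import *
setcam("wrist",[[391.95168336,0,317.46154374],[0,391.95168336,240.16579545],[0,0,1]],0.0027450879737680772,[-1.98489214,2.33646055,0.13102133],[66.57658859,501.57369491,432.24693562])
W=lambda u,v:("wrist",(u/2+60-.25,v/2+80-.25))
pts=[((40,49,42),W(258,152)),((40,-49,42),W(545,152)),((36,131,28),W(46,165)),((36,59,28),W(242,165)),((36,-59,28),W(569,171)),((36,-131,28),W(771,174)),
((-36,131,28),W(68,348)),((-36,59,28),W(252,352)),((-36,-59,28),W(565,357)),((-36,-131,28),W(753,359))]
def f(p):
    Rm=deckR(p[3]); return np.concatenate([proj(o[0],Rm@np.array(q)+p[:3])[0]-o[1] for q,o in pts])
r=least_squares(f,[550,17,55,-.16],loss='soft_l1'); print(r.x,np.round(f(r.x).reshape(-1,2),1).tolist())
g=lambda q:f([q[0],q[1],55,q[2]])
r=least_squares(g,[550,17,-.16],loss='soft_l1'); print(r.x,np.round(r.fun,1).tolist() if 0 else '')
p=[r.x[0],r.x[1],55,r.x[2]]; Rm=deckR(p[3])
def ondeck(uv,z):
    o,d=ray(*uv); o=Rm.T@(o-p[:3]); d=Rm.T@d; return o+d*(z-o[2])/d[2]
print("knob top deck",ondeck(W(379,288),58),"rim",ondeck(W(402,257),-2))
E
python3 fw.py
```

```text
[ 5.49511839e+02  1.76225112e+01  5.29370648e+01 -1.77910617e-01] [[0.0, 0.4], [-0.3, 2.7], [-1.3, -3.1], [0.7, -1.5], [0.8, -1.9], [-0.6, -1.8], [0.4, 1.2], [2.4, 0.6], [-0.3, 0.4], [-0.7, 0.9]]
[ 5.49501543e+02  1.74892905e+01 -1.77446849e-01] 
knob top deck [-3.04804208  5.91425994 58.        ] rim [-2.96429544  6.74530272 -2.        ]
```

```bash
cat >> h.py <<'E'
DP=np.array([549.6,17.8,55.]); DY=-0.172; DR=deckR(DY)
def d2w(q): return DR@np.array(q,float)+DP
def w2d(q): return DR.T@(np.array(q,float)-DP)
def delta(pos,down,jaw):
    from workcell import ctrl
    o=ctrl.get_obs(); Rc=R.from_rotvec(o["orientation"])
    best=min((toolR(down,s*np.array(jaw))for s in(1,-1)),key=lambda t:(t*Rc.inv()).magnitude())
    print("now",o["t"],o["ee_pos"].round(1),"tool deck",w2d(o["ee_pos"]).round(1),"F",o["ft_force"].round(1),"w",round(o["width"],1))
    print("target",np.round(pos,1),"d",(pos-o["ee_pos"]).round(1),"rot",(best*Rc.inv()).as_rotvec().round(4))
E
sed -i 's/58),"rim"/62),"rim"/' fw.py; python3 fw.py | tail -1
python3 -c "
from h import *
delta(d2w([-3,6,90]),-DR[:,2],DR[:,1])"
```

```text
knob top deck [-2.18239943  5.20896549 62.        ] rim [-2.96429544  6.74530272 -2.        ]
now 1.75 [506.3 -16.  211.9] tool deck [-14.6 -40.7 160.5] F [-0.5 -0.2 -0.2] w 39.3
target [535.3  26.4 143.7] d [ 29.   42.4 -68.2] rot [ 0.0012 -0.0009 -0.0094]
```

```bash
python3 -m creep '[{"tx":29,"ty":42,"tz":-30,"rx":0.001,"ry":-0.001,"rz":-0.009,"fingers":140},{"tx":29,"ty":42.4,"tz":-68,"rx":0.001,"ry":-0.001,"rz":-0.009,"fingers":140},{"tx":29,"ty":42.4,"tz":-68,"rx":0.001,"ry":-0.001,"rz":-0.009,"fingers":140},{"tx":29,"ty":42.4,"tz":-68,"rx":0.001,"ry":-0.001,"rz":-0.009,"fingers":140},{"tx":29,"ty":42.4,"tz":-68,"rx":0.001,"ry":-0.001,"rz":-0.009,"fingers":140}]';python3 w.py a3
python3 -c "
from h import *
delta(d2w([-2.5,6,54]),-DR[:,2],DR[:,1])"
```

```text
t: 2.38
ee_pos: [536.8, 26.6, 145.7]
orientation: [-0.346, -2.181, 2.207]
ft_force: [0.4, 0.4, 0.8]
width: 39.5
wrist array([-1.97638875,  2.3498978 ,  0.12873828]) array([118.69814045, 531.81773835, 366.69498195])
2.425 [536.7  26.8 145.6] [-0.346  -2.181   2.2067] [-0.3 -0.5  0.3] 40.07618751587217
now 2.425 [536.7  26.8 145.6] tool deck [-1.4  6.7 91.7] F [-0.3 -0.5  0.3] w 40.1
target [540.8  25.4 108.1] d [  4.   -1.4 -37.5] rot [-0.      0.0034 -0.0007]
```

View pics/a3_wrist.png

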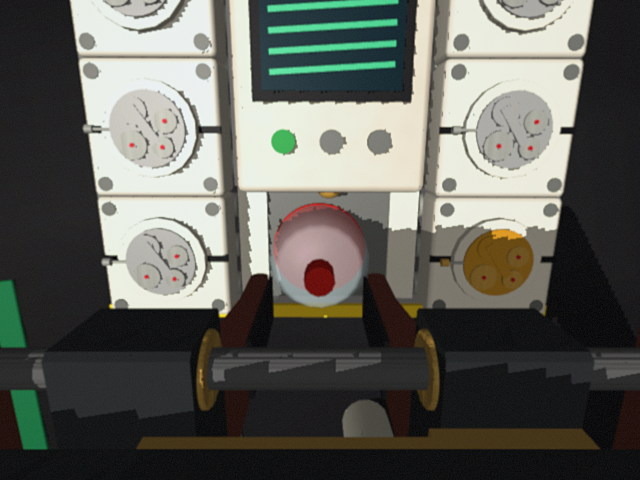

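```bash
python3 -c "
from h import *
K=CAM['scene'][0]
setcam('wrist',[[391.95168336,0,317.46154374],[0,391.95168336,240.16579545],[0,0,1]],0.0027450879737680772,[-1.97638875,2.3498978,0.12873828],[118.69814045,531.81773835,366.69498195])
for v in (268,272): 
  o,d=ray('wrist',(319.5,v)); o=w2d(o); d=DR.T@d; print(o+d*(62-o[2])/d[2])
a=cv2.imread('pics/a3_wrist.png');cv2.imwrite('pics/a3c.png',cv2.resize(a[180:330,230:430],None,fx=4,fy=4,interpolation=cv2.INTER_CUBIC))
"
```

```text
[ 4.1211853   5.73160713 62.        ]
[ 2.04692349  5.73009304 62.        ]
```

View pics/a3c.png

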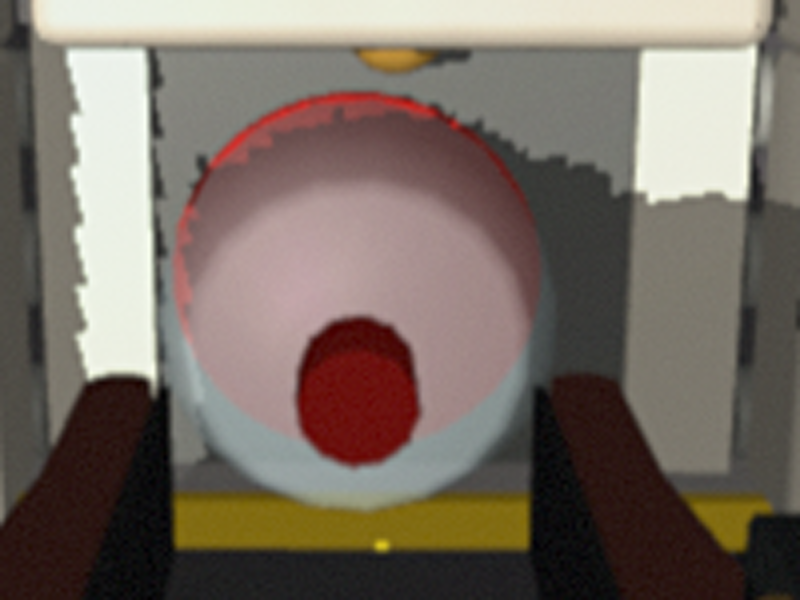

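```bash
python3 -m creep '[{"tx":1.5,"ty":-0.7,"tz":-14,"rx":0,"ry":0.003,"rz":0,"fingers":140},{"tx":2.6,"ty":-1.2,"tz":-26,"rx":0,"ry":0.003,"rz":0,"fingers":140},{"tx":3.7,"ty":-1.5,"tz":-37.5,"rx":0,"ry":0.003,"rz":0,"fingers":140},{"tx":3.7,"ty":-1.5,"tz":-37.5,"rx":0,"ry":0.003,"rz":0,"fingers":140},{"tx":3.7,"ty":-1.5,"tz":-37.5,"rx":0,"ry":0.003,"rz":0,"fingers":140}]'
python3 -c "
from h import *
delta(d2w([-2.9,5.7,54]),-DR[:,2],DR[:,1])"
```

```text
t: 3.05
ee_pos: [539.5, 26.0, 106.3]
orientation: [-0.337, -2.178, 2.205]
ft_force: [0.1, 0.5, 0.1]
width: 39.6
now 3.05 [539.5  26.  106.3] tool deck [-4.1  6.3 52.4] F [0.1 0.5 0.1] w 39.6
target [540.3  25.2 108.1] d [ 0.8 -0.8  1.8] rot [ 0.0001 -0.0029 -0.0019]
```

```bash
python3 -m creep '[{"tx":0.8,"ty":-0.6,"tz":1,"rx":0,"ry":-0.003,"rz":0,"fingers":170},{"tx":0.8,"ty":-0.6,"tz":1,"rx":0,"ry":-0.003,"rz":0,"fingers":255},{"tx":0.8,"ty":-0.6,"tz":1,"rx":0,"ry":-0.003,"rz":0,"fingers":255},{"tx":0.8,"ty":-0.6,"tz":1,"rx":0,"ry":-0.003,"rz":0,"fingers":255},{"tx":0.8,"ty":-0.6,"tz":1,"rx":0,"ry":-0.003,"rz":0,"fingers":255}]';python3 w.py a4; python3 -c "
from h import *
delta(d2w([-2.9,5.7,54]),-DR[:,2],DR[:,1])"
```

```text
t: 3.68
ee_pos: [540.6, 25.3, 107.8]
orientation: [-0.342, -2.18, 2.207]
ft_force: [-1.2, -0.8, 3.0]
width: 15.3
wrist array([-1.97672948,  2.34708138,  0.13059337]) array([117.15501196, 539.68123721, 330.64607139])
3.725 [540.6  25.3 107.8] [-0.3422 -2.1804  2.2068] [-0.5 -2.   3.1] 15.229317315443412
now 3.725 [540.6  25.3 107.8] tool deck [-2.7  5.8 53.7] F [-0.5 -2.   3.1] w 15.2
target [540.3  25.2 108.1] d [-0.3 -0.1  0.3] rot [ 0.0002  0.0012 -0.0018]
```

View pics/a4_wrist.png

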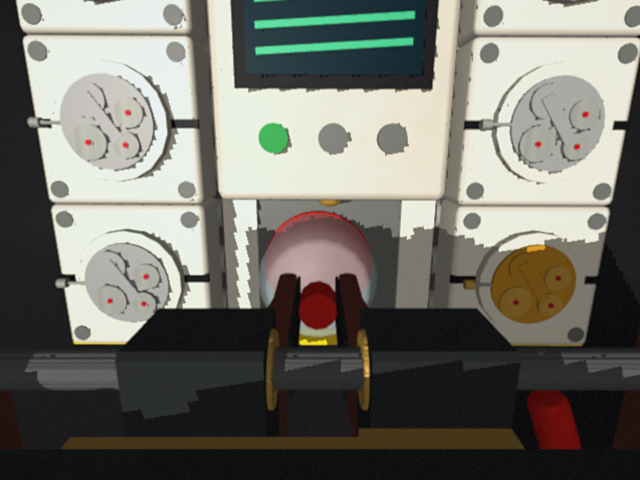

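```bash
python3 -m creep '[{"tx":-1.4,"ty":0.2,"tz":10,"rx":0,"ry":0,"rz":0,"fingers":255},{"tx":-4,"ty":0.7,"tz":30,"rx":0,"ry":0,"rz":0,"fingers":255},{"tx":-8,"ty":1.3,"tz":55,"rx":0,"ry":0,"rz":0,"fingers":255},{"tx":-12,"ty":2,"tz":85,"rx":0,"ry":0,"rz":0,"fingers":255},{"tx":-12,"ty":2,"tz":85,"rx":0,"ry":0,"rz":0,"fingers":255}]';python3 w.py a5; python3 -c "
from h import *
delta(np.array([409.5,331,190]),[0,0,-1],DR[:,1])"
```

```text
t: 4.35
ee_pos: [529.6, 27.5, 194.9]
orientation: [-0.347, -2.183, 2.208]
ft_force: [-0.2, -0.4, -1.3]
width: 15.2
wrist array([-1.979256  ,  2.34965544,  0.12700851]) array([117.73742493, 520.0379755 , 413.88820866])
4.4 [528.9  27.4 193.5] [-0.3444 -2.1817  2.2071] [ 0.4  0.3 -0.7] 14.973517837737422
now 4.4 [528.9  27.4 193.5] tool deck [ -2.5   5.9 140.2] F [ 0.4  0.3 -0.7] w 15.0
target [409.5 331.  190. ] d [-119.4  303.6   -3.5] rot [ 0.0237  0.1411 -0.0018]
```

View pics/a5_wrist.png

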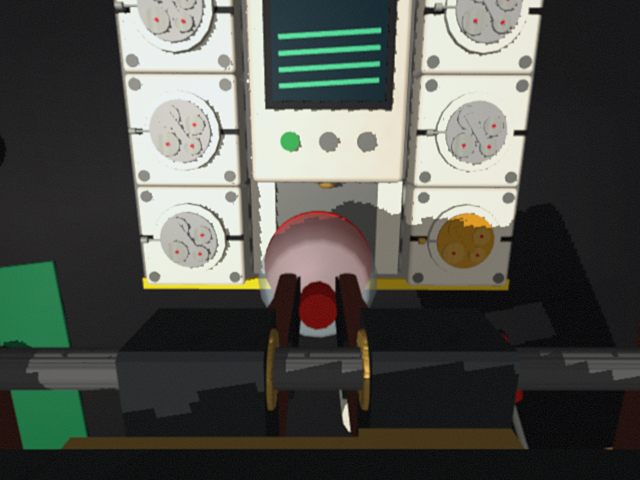

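The cover is held (knob at 318,305) and lifted clear, and the nest is empty. I'll carry it over to the pad next.

```bash
python3 -m creep '[{"tx":-16,"ty":40,"tz":0,"rx":0.003,"ry":0.02,"rz":0,"fingers":255},{"tx":-32,"ty":80,"tz":0,"rx":0.007,"ry":0.05,"rz":0,"fingers":255},{"tx":-48,"ty":122,"tz":0,"rx":0.012,"ry":0.07,"rz":0,"fingers":255},{"tx":-64,"ty":164,"tz":0,"rx":0.016,"ry":0.1,"rz":0,"fingers":255},{"tx":-81,"ty":206,"tz":-2,"rx":0.02,"ry":0.12,"rz":0,"fingers":255},{"tx":-97,"ty":248,"tz":-4,"rx":0.024,"ry":0.141,"rz":0,"fingers":255},{"tx":-110,"ty":280,"tz":-4,"rx":0.024,"ry":0.141,"rz":0,"fingers":255},{"tx":-119.5,"ty":303.5,"tz":-4,"rx":0.024,"ry":0.141,"rz":0,"fingers":255},{"tx":-119.5,"ty":303.5,"tz":-4,"rx":0.024,"ry":0.141,"rz":0,"fingers":255},{"tx":-119.5,"ty":303.5,"tz":-4,"rx":0.024,"ry":0.141,"rz":0,"fingers":255}]';python3 w.py b1 wrist scene side; python3 -c "
from h import *
delta(np.array([409.5,331,80]),[0,0,-1],DR[:,1])"
```

```text
t: 5.65
ee_pos: [408.7, 330.0, 187.6]
orientation: [-0.178, -2.13, 2.133]
ft_force: [0.2, -0.1, -0.3]
width: 15.2
wrist array([-1.90888098,  2.26636762,  0.28956017]) array([394.74263806, 314.5382693 , 434.51699402])
scene array([ 1.3700566 ,  2.13015748, -0.95913985]) array([ 251.94224406, -280.08172883, 1598.20384144])
side array([ 0.22853238, -2.74398587,  1.34125708]) array([564.05813389, 127.21288892, 861.24343065])
5.8 [409.2 329.9 188.2] [-0.1802 -2.1302  2.1313] [ 0.4  0.3 -1.4] 15.084159804677626
now 5.8 [409.2 329.9 188.2] tool deck [-171.3  283.5  158.7] F [ 0.4  0.3 -1.4] w 15.1
target [409.5 331.   80. ] d [   0.3    1.1 -108.2] rot [ 0.0003 -0.0026 -0.0007]
```

View pics/b1_wrist.png

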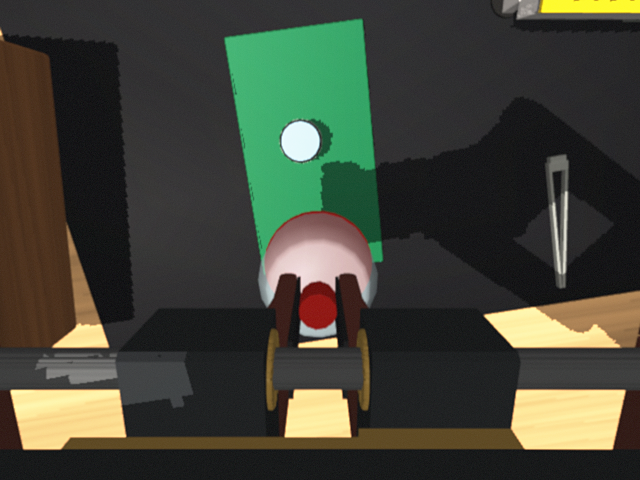

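View pics/b1_side.png

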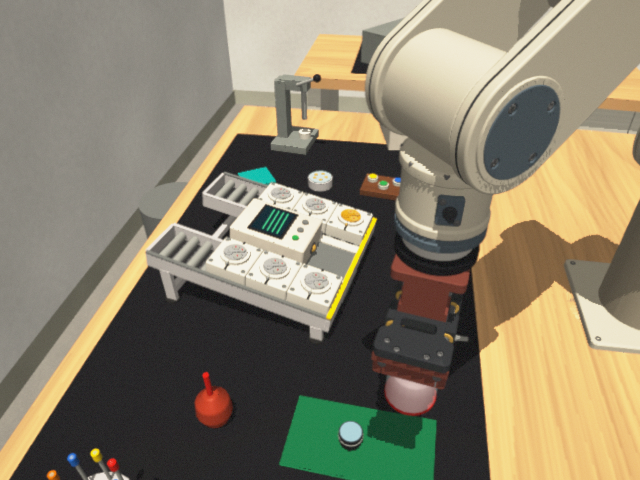

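```bash
python3 -c "
from h import *
setcam('wrist',[[391.95168336,0,317.46154374],[0,391.95168336,240.16579545],[0,0,1]],0.0027450879737680772,[-1.90888098,2.26636762,0.28956017],[394.74263806,314.5382693,434.51699402])
for uv,z in (((225,38),3),((362,19),3),((383,262),3),((263,265),3),((300,141),31)): print(uv,onz('wrist',uv,z).round(1))
"
```

```text
(225, 38) [562.1 377.3   3. ]
(362, 19) [557.2 269.4   3. ]
(383, 262) [358.  278.7   3. ]
(263, 265) [373.7 386.2   3. ]
(300, 141) [475.1 332.3  31. ]
```

```bash
python3 -m creep '[{"tx":0.3,"ty":1,"tz":-40,"rx":0,"ry":-0.003,"rz":0,"fingers":255},{"tx":0.3,"ty":1,"tz":-75,"rx":0,"ry":-0.003,"rz":0,"fingers":255},{"tx":0.3,"ty":1,"tz":-100,"rx":0,"ry":-0.003,"rz":0,"fingers":255},{"tx":0.3,"ty":1,"tz":-115,"rx":0,"ry":-0.003,"rz":0,"fingers":255},{"tx":0.3,"ty":1,"tz":-121,"rx":0,"ry":-0.003,"rz":0,"fingers":255},{"tx":0.3,"ty":1,"tz":-123,"rx":0,"ry":-0.003,"rz":0,"fingers":255},{"tx":0.3,"ty":1,"tz":-123,"rx":0,"ry":-0.003,"rz":0,"fingers":255},{"tx":0.3,"ty":1,"tz":-123,"rx":0,"ry":-0.003,"rz":0,"fingers":255}]';python3 w.py b2 side; python3 -c "
from h import *
delta(np.array([409.5,331,60.7]),[0,0,-1],DR[:,1])
a=cv2.imread('pics/b2_side.png');cv2.imwrite('pics/b2c.png',cv2.resize(a[340:480,270:470],None,fx=4,fy=4,interpolation=cv2.INTER_CUBIC))"
```

```text
t: 6.8
ee_pos: [409.6, 332.1, 66.3]
orientation: [-0.184, -2.135, 2.132]
ft_force: [0.2, -0.8, 0.2]
width: 15.2
side array([ 0.22853238, -2.74398587,  1.34125708]) array([564.05813389, 127.21288892, 861.24343065])
6.85 [409.6 332.1  66.2] [-0.1836 -2.1344  2.1322] [-0.4 -0.7 -1. ] 15.094630603266028
now 6.85 [409.6 332.1  66.2] tool deck [-188.3  285.7   37.8] F [-0.4 -0.7 -1. ] w 15.1
target [409.5 331.   60.7] d [-0.1 -1.1 -5.5] rot [-0.0009  0.0017 -0.0019]
```

View pics/b2c.png

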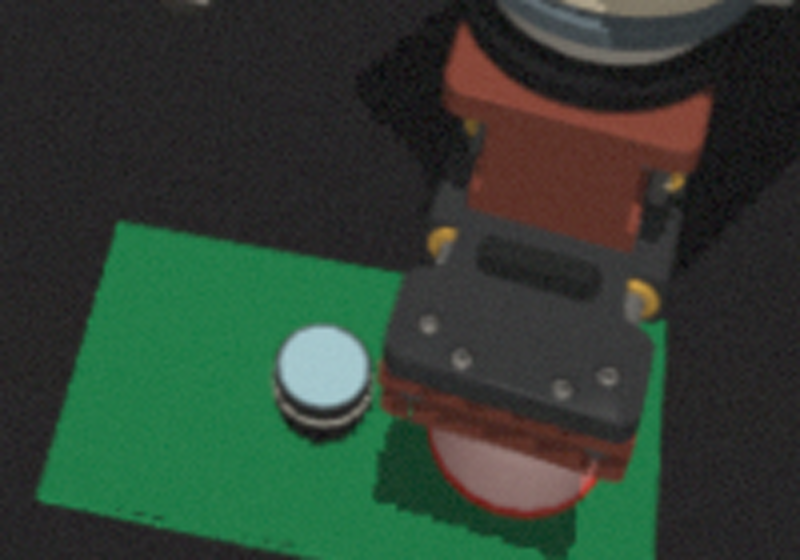

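Next I'll creep down in 1–1.5 mm steps and watch the force.

```bash
python3 -m creep '[{"tx":0,"ty":-0.6,"tz":-1.5,"rx":0,"ry":0,"rz":0,"fingers":255},{"tx":0,"ty":-0.6,"tz":-3,"rx":0,"ry":0,"rz":0,"fingers":255},{"tx":0,"ty":-0.6,"tz":-4,"rx":0,"ry":0,"rz":0,"fingers":255},{"tx":0,"ty":-0.6,"tz":-4,"rx":0,"ry":0,"rz":0,"fingers":255}]'; python3 -m creep '[{"tx":0,"ty":0,"tz":-0.7,"rx":0,"ry":0,"rz":0,"fingers":255},{"tx":0,"ty":0,"tz":-0.7,"rx":0,"ry":0,"rz":0,"fingers":255}]'
```

```text
t: 7.35
ee_pos: [409.2, 331.2, 61.4]
orientation: [-0.183, -2.133, 2.133]
ft_force: [0.5, -0.3, -1.1]
width: 14.9
t: 7.6
ee_pos: [409.2, 331.2, 60.8]
orientation: [-0.183, -2.133, 2.133]
ft_force: [0.5, 0.5, -0.2]
width: 15.0
```

```bash
python3 -m creep '[{"tx":0,"ty":0,"tz":-0.6,"rx":0,"ry":0,"rz":0,"fingers":255},{"tx":0,"ty":0,"tz":-0.6,"rx":0,"ry":0,"rz":0,"fingers":255}]';python3 -m creep '[{"tx":0,"ty":0,"tz":-0.6,"rx":0,"ry":0,"rz":0,"fingers":255},{"tx":0,"ty":0,"tz":-0.6,"rx":0,"ry":0,"rz":0,"fingers":255}]'
```

```text
t: 7.85
ee_pos: [409.3, 331.2, 60.6]
orientation: [-0.183, -2.133, 2.133]
ft_force: [-1.4, -2.0, 4.2]
width: 15.0
t: 8.1
ee_pos: [409.3, 331.2, 60.6]
orientation: [-0.183, -2.133, 2.133]
ft_force: [-2.1, -2.8, 11.1]
width: 15.3
```

```bash
python3 -m creep '[{"tx":0,"ty":0,"tz":0.7,"rx":0,"ry":0,"rz":0,"fingers":255},{"tx":0,"ty":0,"tz":0.7,"rx":0,"ry":0,"rz":0,"fingers":190},{"tx":0,"ty":0,"tz":0.7,"rx":0,"ry":0,"rz":0,"fingers":140},{"tx":0,"ty":0,"tz":0.7,"rx":0,"ry":0,"rz":0,"fingers":140}]';python3 -m creep '[{"tx":0,"ty":0,"tz":5,"rx":0,"ry":0,"rz":0,"fingers":140},{"tx":0,"ty":0,"tz":25,"rx":0,"ry":0,"rz":0,"fingers":140},{"tx":0,"ty":0,"tz":60,"rx":0,"ry":0,"rz":0,"fingers":140},{"tx":0,"ty":0,"tz":110,"rx":0,"ry":0,"rz":0,"fingers":140},{"tx":0,"ty":0,"tz":150,"rx":0,"ry":0,"rz":0,"fingers":140},{"tx":0,"ty":0,"tz":150,"rx":0,"ry":0,"rz":0,"fingers":140}]';python3 w.py b3
```

```text
t: 8.6
ee_pos: [409.3, 331.2, 60.2]
orientation: [-0.183, -2.133, 2.133]
ft_force: [-0.2, 0.2, 0.7]
width: 38.1
t: 9.35
ee_pos: [410.9, 332.5, 213.8]
orientation: [-0.188, -2.141, 2.13]
ft_force: [0.3, -0.2, -0.5]
width: 39.4
wrist array([-1.91691055,  2.2742635 ,  0.28743987]) array([399.10188879, 312.84849919, 455.10200368])
9.4 [409.9 331.7 211.8] [-0.1855 -2.1367  2.1313] [-0.4 -0.3 -1. ] 39.880870554306476
```

View pics/b3_wrist.png

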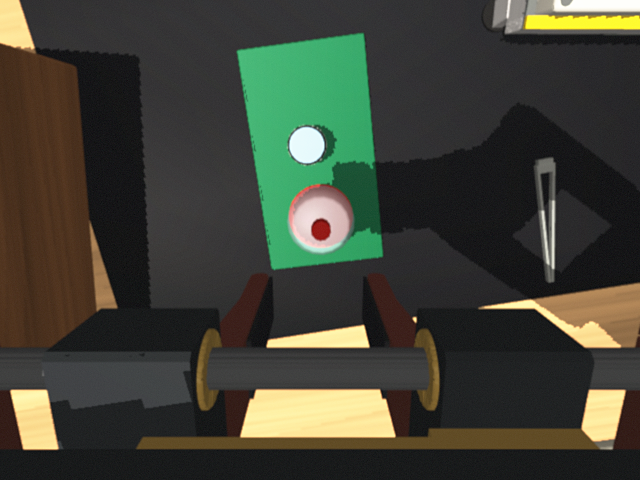

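The cover stands wholly on the pad at wrist (321,218). There is a clear gap to the loupe at (307,145), which is unmoved. Next is the push pose beside the gilt pallet, with the jaws along deck x.

```bash
cat >> h.py <<'E'
def deltaS(pos,down,jaw):
    from workcell import ctrl
    o=ctrl.get_obs(); Rc=R.from_rotvec(o["orientation"]); t=toolR(down,jaw)
    print("now",o["t"],o["ee_pos"].round(1),"tool deck",w2d(o["ee_pos"]).round(1),"F",o["ft_force"].round(1),"w",round(o["width"],1),"q",o["qpos"].round(2))
    print("target",np.round(pos,1),"d",(pos-o["ee_pos"]).round(1),"rot",(t*Rc.inv()).as_rotvec().round(4))
E
python3 -c "
from h import *
deltaS(d2w([0,-151,120]),-DR[:,2],DR[:,0])"
```

```text
now 9.4 [409.9 331.7 211.8] tool deck [-167.6  285.3  181.9] F [-0.4 -0.3 -1. ] w 39.9 q [ 0.66  0.3   1.86 -0.    0.97  2.4 ]
target [ 507.3 -128.1  173.8] d [  97.4 -459.8  -37.9] rot [-0.1315 -0.0886  1.5658]
```

```bash
python3 -m creep '[{"tx":10,"ty":-46,"tz":0,"rx":-0.013,"ry":-0.009,"rz":0.157,"fingers":197},{"tx":20,"ty":-92,"tz":0,"rx":-0.026,"ry":-0.018,"rz":0.313,"fingers":197},{"tx":29,"ty":-138,"tz":0,"rx":-0.039,"ry":-0.027,"rz":0.47,"fingers":197},{"tx":39,"ty":-184,"tz":0,"rx":-0.053,"ry":-0.035,"rz":0.626,"fingers":197},{"tx":49,"ty":-230,"tz":0,"rx":-0.066,"ry":-0.044,"rz":0.783,"fingers":197},{"tx":58,"ty":-276,"tz":0,"rx":-0.079,"ry":-0.053,"rz":0.94,"fingers":197},{"tx":68,"ty":-322,"tz":0,"rx":-0.092,"ry":-0.062,"rz":1.096,"fingers":197},{"tx":78,"ty":-368,"tz":0,"rx":-0.105,"ry":-0.071,"rz":1.253,"fingers":197},{"tx":88,"ty":-414,"tz":-10,"rx":-0.118,"ry":-0.08,"rz":1.41,"fingers":197},{"tx":97,"ty":-460,"tz":-30,"rx":-0.1315,"ry":-0.0886,"rz":1.566,"fingers":197}]';
python3 -c "
from h import *
deltaS(d2w([0,-151,120]),-DR[:,2],DR[:,0])"
```

```text
t: 10.65
ee_pos: [505.9, -129.5, 179.5]
orientation: [-1.029, 1.217, -1.406]
ft_force: [0.3, 1.5, 0.1]
width: 20.2
now 10.65 [ 505.9 -129.5  179.5] tool deck [  -0.2 -152.6  125.7] F [0.3 1.5 0.1] w 20.2 q [-0.28  0.29  1.99  0.02  0.72 -0.13]
target [ 507.3 -128.1  173.8] d [ 1.3  1.4 -5.6] rot [ 0.0028  0.0016 -0.0025]
```

```bash
python3 -m creep '[{"tx":5,"ty":0,"tz":-30,"rx":0.003,"ry":0.002,"rz":-0.0025,"fingers":197},{"tx":9,"ty":-1,"tz":-64,"rx":0.003,"ry":0.002,"rz":-0.0025,"fingers":197},{"tx":9,"ty":-1,"tz":-64,"rx":0.003,"ry":0.002,"rz":-0.0025,"fingers":197},{"tx":9,"ty":-1,"tz":-64,"rx":0.003,"ry":0.002,"rz":-0.0025,"fingers":197}]';python3 w.py c1 wrist side
python3 -c "
from h import *
deltaS(d2w([0,-151,21]),-DR[:,2],DR[:,0])"
```

```text
t: 11.15
ee_pos: [514.9, -128.8, 116.6]
orientation: [-1.026, 1.226, -1.408]
ft_force: [0.3, -0.6, 0.0]
width: 20.1
wrist array([-2.86208598,  0.28027361, -0.1673954 ]) array([-539.49532661,  -17.66923871,  197.61455547])
side array([ 0.22853238, -2.74398587,  1.34125708]) array([564.05813389, 127.21288892, 861.24343065])
11.25 [ 515.7 -129.   117.7] [-1.0242  1.2237 -1.4094] [0.6 0.3 0.9] 19.98713528475905
now 11.25 [ 515.7 -129.   117.7] tool deck [   0.5 -150.5   63.2] F [0.6 0.3 0.9] w 20.0 q [-0.28  0.41  2.    0.03  0.59 -0.12]
target [ 520.9 -130.5   75.8] d [  5.2  -1.5 -41.9] rot [-0.0002  0.0012  0.0046]
```

View pics/c1_wrist.png

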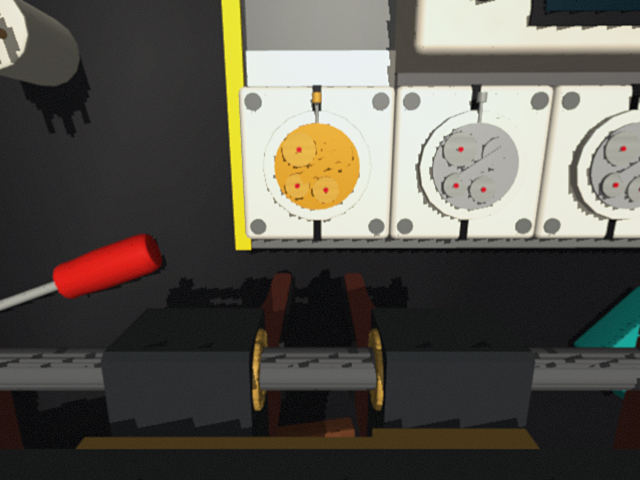

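View pics/c1_side.png

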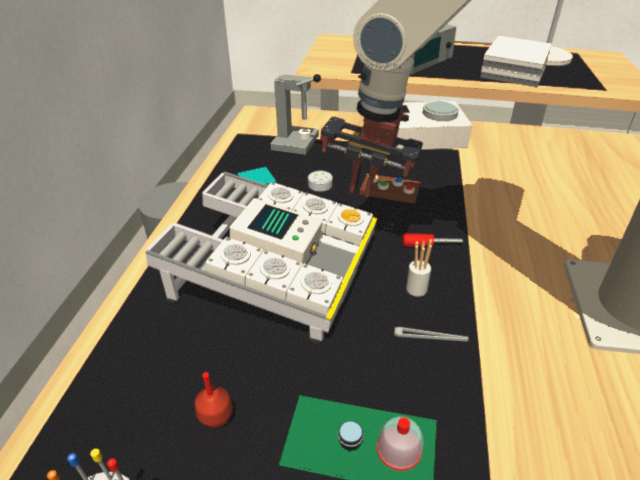

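```bash
python3 -c "
from h import *
setcam('wrist',[[391.95168336,0,317.46154374],[0,391.95168336,240.16579545],[0,0,1]],0.0027450879737680772,[-2.86208598,0.28027361,-0.1673954],[-539.49532661,-17.66923871,197.61455547])
def od(uv,z):
  o,d=ray('wrist',uv); o=w2d(o); d=DR.T@d; return (o+d*(z-o[2])/d[2]).round(1)
for uv,z in (((318,238),28),((242,90),28),((394,88),28),((246,236),28),((391,236),28),((550,236),28),((320,246),8),((246,250),12),((417,50),42),((318,166),37)): print(uv,od(uv,z))
"
```

```text
(318, 238) [  -1.2 -129.8   28. ]
(242, 90) [-35.1 -60.8  28. ]
(394, 88) [ 33.4 -60.4  28. ]
(246, 236) [ -36.7 -128.6   28. ]
(391, 236) [  34.9 -129.    28. ]
(550, 236) [ 113.2 -129.4   28. ]
(320, 246) [-1.000e-01 -1.393e+02  8.000e+00]
(246, 250) [ -40.2 -140.3   12. ]
(417, 50) [ 39.6 -47.6  42. ]
(318, 166) [ -1.  -94.2  37. ]
```

```bash
python3 -m creep '[{"tx":2,"ty":-0.5,"tz":-15,"rx":0,"ry":0.001,"rz":0.0045,"fingers":197},{"tx":4,"ty":-1,"tz":-30,"rx":0,"ry":0.001,"rz":0.0045,"fingers":197},{"tx":5,"ty":-1.5,"tz":-41,"rx":0,"ry":0.001,"rz":0.0045,"fingers":197},{"tx":5,"ty":-1.5,"tz":-41,"rx":0,"ry":0.001,"rz":0.0045,"fingers":197},{"tx":5,"ty":-1.5,"tz":-41,"rx":0,"ry":0.001,"rz":0.0045,"fingers":197}]'
python3 -c "
from h import *
deltaS(d2w([0,-141,21]),-DR[:,2],DR[:,0])
print(DR[:,1])
deltaS(d2w([0,-46,21]),-DR[:,2],DR[:,0])"
```

```text
t: 11.88
ee_pos: [520.2, -130.6, 75.5]
orientation: [-1.028, 1.223, -1.405]
ft_force: [0.1, 0.7, 0.7]
width: 19.9
now 11.875 [ 520.2 -130.6   75.5] tool deck [  -0.7 -151.2   20.8] F [0.1 0.7 0.7] w 19.9 q [-0.28  0.49  2.01  0.03  0.51 -0.13]
target [ 522.6 -120.6   75.8] d [ 2.4 10.   0.3] rot [-0.0007 -0.0014  0.0005]
[0.17115318 0.98524443 0.        ]
now 11.875 [ 520.2 -130.6   75.5] tool deck [  -0.7 -151.2   20.8] F [0.1 0.7 0.7] w 19.9 q [-0.28  0.49  2.01  0.03  0.51 -0.13]
target [538.8 -27.   75.8] d [ 18.7 103.6   0.3] rot [-0.0007 -0.0014  0.0005]
```

```bash
python3 -m creep '[{"tx":1,"ty":5.9,"tz":0.2,"rx":0,"ry":0,"rz":0,"fingers":197},{"tx":2.1,"ty":11.8,"tz":0.2,"rx":0,"ry":0,"rz":0,"fingers":197},{"tx":3.1,"ty":17.7,"tz":0.2,"rx":0,"ry":0,"rz":0,"fingers":197},{"tx":4.1,"ty":23.6,"tz":0.2,"rx":0,"ry":0,"rz":0,"fingers":197},{"tx":5.1,"ty":29.6,"tz":0.2,"rx":0,"ry":0,"rz":0,"fingers":197},{"tx":6.2,"ty":35.5,"tz":0.2,"rx":0,"ry":0,"rz":0,"fingers":197},{"tx":7.2,"ty":41.4,"tz":0.2,"rx":0,"ry":0,"rz":0,"fingers":197}]';python3 w.py c2 wrist
python3 -c "
from h import *
deltaS(d2w([0,-46,21]),-DR[:,2],DR[:,0])"
```

```text
t: 12.75
ee_pos: [527.5, -88.8, 75.9]
orientation: [-1.028, 1.223, -1.405]
ft_force: [0.5, -1.9, 1.2]
width: 19.9
wrist array([-2.86255811,  0.27410947, -0.16847016]) array([-539.18152762,   30.66018592,  167.44614784])
12.8 [527.4 -88.3  75.8] [-1.0279  1.223  -1.4046] [-0.2  0.2 -0.1] 19.668917068572846
now 12.8 [527.4 -88.3  75.8] tool deck [  -0.7 -108.3   21.1] F [-0.2  0.2 -0.1] w 19.7 q [-0.19  0.49  2.01  0.01  0.5  -0.02]
target [538.8 -27.   75.8] d [11.4 61.2  0. ] rot [-0.0008 -0.0013  0.0002]
```

View pics/c2_wrist.png

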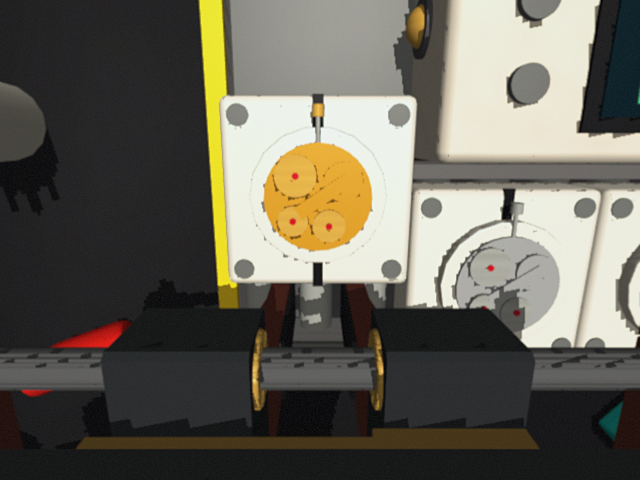

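The pallet is sliding square along the stop, with the gilt at (318,197) and the lane's second pallet still behind. I'll continue the push.

```bash
python3 -m creep '[{"tx":1,"ty":5.9,"tz":0,"rx":0,"ry":0,"rz":0,"fingers":197},{"tx":2.1,"ty":11.8,"tz":0,"rx":0,"ry":0,"rz":0,"fingers":197},{"tx":3.1,"ty":17.7,"tz":0,"rx":0,"ry":0,"rz":0,"fingers":197},{"tx":4.1,"ty":23.6,"tz":0,"rx":0,"ry":0,"rz":0,"fingers":197},{"tx":5,"ty":28.5,"tz":0,"rx":0,"ry":0,"rz":0,"fingers":197},{"tx":5.9,"ty":33.5,"tz":0,"rx":0,"ry":0,"rz":0,"fingers":197},{"tx":6.8,"ty":38.5,"tz":0,"rx":0,"ry":0,"rz":0,"fingers":197},{"tx":7.7,"ty":43.5,"tz":0,"rx":0,"ry":0,"rz":0,"fingers":197}]';python3 w.py c3 wrist
python3 -c "
from h import *
deltaS(d2w([0,-46,21]),-DR[:,2],DR[:,0])"
```

```text
t: 13.8
ee_pos: [535.1, -45.3, 75.7]
orientation: [-1.028, 1.223, -1.405]
ft_force: [-0.1, -1.1, -0.6]
width: 19.8
wrist array([-2.86270031,  0.27418307, -0.16803424]) array([-539.0948204 ,   73.49002089,  178.44756873])
13.85 [535.2 -44.8  75.8] [-1.0277  1.223  -1.4047] [ 0.9 -1.2 -0.5] 20.235536979313842
now 13.85 [535.2 -44.8  75.8] tool deck [ -0.6 -64.2  21. ] F [ 0.9 -1.2 -0.5] w 20.2 q [-0.1   0.49  2.01 -0.02  0.51  0.09]
target [538.8 -27.   75.8] d [ 3.7 17.8  0. ] rot [-0.0009 -0.0012  0.0003]
```

View pics/c3_wrist.png

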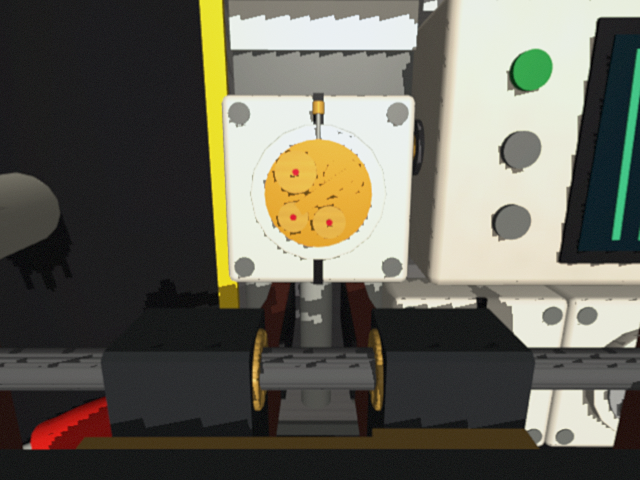

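```bash
python3 -m creep '[{"tx":0.8,"ty":4.4,"tz":0,"rx":0,"ry":0,"rz":0,"fingers":197},{"tx":1.5,"ty":8.4,"tz":0,"rx":0,"ry":0,"rz":0,"fingers":197},{"tx":2.1,"ty":11.8,"tz":0,"rx":0,"ry":0,"rz":0,"fingers":197},{"tx":2.6,"ty":14.8,"tz":0,"rx":0,"ry":0,"rz":0,"fingers":197},{"tx":2.8,"ty":16,"tz":0,"rx":0,"ry":0,"rz":0,"fingers":197},{"tx":2.8,"ty":16,"tz":0,"rx":0,"ry":0,"rz":0,"fingers":197}]';python3 w.py c4 wrist side
python3 -c "
from h import *
deltaS(d2w([0,-46,21]),-DR[:,2],DR[:,0])
a=cv2.imread('pics/c4_side.png');cv2.imwrite('pics/c4c.png',cv2.resize(a[165:350,145:395],None,fx=3.2,fy=3.2,interpolation=cv2.INTER_CUBIC))"
```

```text
t: 14.6
ee_pos: [537.9, -29.5, 75.9]
orientation: [-1.028, 1.223, -1.405]
ft_force: [-1.7, 0.4, -0.3]
width: 19.7
wrist array([-2.86276913,  0.2741268 , -0.16854019]) array([-539.24607507,   89.00688159,  182.36727766])
side array([ 0.22853238, -2.74398587,  1.34125708]) array([564.05813389, 127.21288892, 861.24343065])
14.7 [538.  -29.6  75.9] [-1.0274  1.2228 -1.4051] [-0.7  0.4 -0.6] 19.976657824367642
now 14.7 [538.  -29.6  75.9] tool deck [ -0.4 -48.6  21.2] F [-0.7  0.4 -0.6] w 20.0 q [-0.07  0.49  2.   -0.03  0.51  0.13]
target [538.8 -27.   75.8] d [ 0.8  2.5 -0.1] rot [-0.0008 -0.0009  0.0005]
```

View pics/c4_wrist.png

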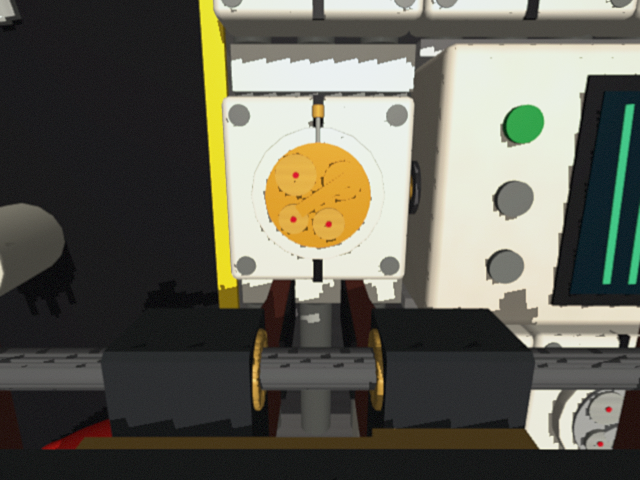

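View pics/c4c.png

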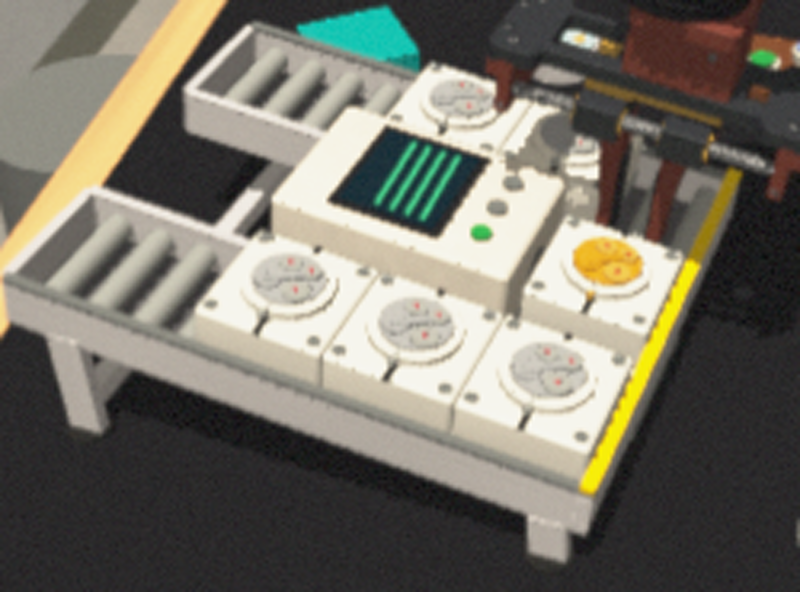

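```bash
python3 -m creep '[{"tx":0.2,"ty":1.2,"tz":0,"rx":0,"ry":0,"rz":0,"fingers":197},{"tx":0.4,"ty":2.4,"tz":0,"rx":0,"ry":0,"rz":0,"fingers":197},{"tx":0.4,"ty":2.4,"tz":0,"rx":0,"ry":0,"rz":0,"fingers":197}]';python3 w.py c5 wrist; python3 -m creep '[{"tx":0.2,"ty":1,"tz":0,"rx":0,"ry":0,"rz":0,"fingers":197},{"tx":0.2,"ty":1,"tz":0,"rx":0,"ry":0,"rz":0,"fingers":197}]'; python3 -c "
from h import *
deltaS(d2w([0,-46,21]),-DR[:,2],DR[:,0])"; python3 w.py c6 wrist
```

```text
t: 15.08
ee_pos: [538.5, -27.2, 75.9]
orientation: [-1.028, 1.223, -1.405]
ft_force: [0.5, -1.1, -1.0]
width: 20.0
wrist array([-2.8625943 ,  0.27412496, -0.16880595]) array([-539.34801992,   91.24428717,  182.85616225])
15.125 [538.5 -27.2  75.9] [-1.0275  1.2226 -1.4052] [-0.7  0.2  0.3] 20.047027437692503
t: 15.38
ee_pos: [538.6, -26.3, 75.9]
orientation: [-1.028, 1.223, -1.405]
ft_force: [-0.8, -1.2, 1.3]
width: 20.1
now 15.375 [538.6 -26.3  75.9] tool deck [ -0.3 -45.3  21.2] F [-0.8 -1.2  1.3] w 20.1 q [-0.06  0.49  2.   -0.03  0.51  0.14]
target [538.8 -27.   75.8] d [ 0.2 -0.8 -0.1] rot [-0.0006 -0.0009  0.0005]
wrist array([-2.86259369,  0.27415353, -0.16867618]) array([-539.32420804,   92.22480309,  183.15231006])
15.425 [538.6 -26.3  75.9] [-1.0276  1.2227 -1.4051] [-0.5 -1.   0.3] 19.377207136556486
```

View pics/c6_wrist.png

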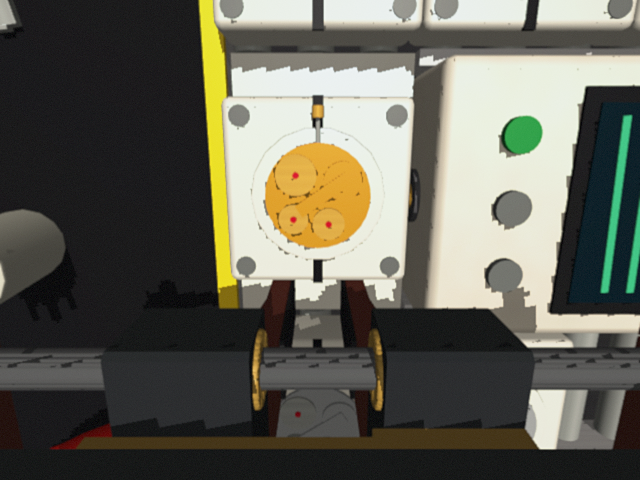

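```bash
python3 -m creep '[{"tx":-0.2,"ty":-0.8,"tz":0,"rx":0,"ry":0,"rz":0,"fingers":197},{"tx":-0.9,"ty":-0.6,"tz":6,"rx":0,"ry":0,"rz":0,"fingers":197},{"tx":-3,"ty":0,"tz":20,"rx":0,"ry":0,"rz":0,"fingers":197},{"tx":-7,"ty":0,"tz":50,"rx":0,"ry":0,"rz":0,"fingers":197},{"tx":-14,"ty":0,"tz":100,"rx":0,"ry":0,"rz":0,"fingers":197},{"tx":-20,"ty":-10,"tz":150,"rx":0,"ry":0,"rz":0,"fingers":197},{"tx":-20,"ty":-10,"tz":150,"rx":0,"ry":0,"rz":0,"fingers":197},{"tx":-20,"ty":-10,"tz":150,"rx":0,"ry":0,"rz":0,"fingers":197}]';python3 w.py e1 wrist side scene
python3 -c "
from h import *
a=cv2.imread('pics/e1_side.png');cv2.imwrite('pics/e1c.png',cv2.resize(a[165:350,145:395],None,fx=3.2,fy=3.2,interpolation=cv2.INTER_CUBIC))
a=cv2.imread('pics/e1_scene.png');cv2.imwrite('pics/e1s.png',cv2.resize(a[180:345,205:425],None,fx=3.6,fy=3.6,interpolation=cv2.INTER_CUBIC))"
```

```text
t: 16.42
ee_pos: [518.1, -36.2, 226.1]
orientation: [-1.027, 1.223, -1.405]
ft_force: [-0.5, -0.2, -0.9]
width: 19.8
wrist array([-2.86258548,  0.27448098, -0.16899219]) array([-541.90703232,   41.94505593,  326.29983975])
side array([ 0.22853238, -2.74398587,  1.34125708]) array([564.05813389, 127.21288892, 861.24343065])
scene array([ 1.3700566 ,  2.13015748, -0.95913985]) array([ 251.94224406, -280.08172883, 1598.20384144])
16.575 [517.6 -36.1 224.5] [-1.0299  1.2248 -1.4038] [-0.4 -0.5  0.3] 19.898549307410587
```

View pics/e1_wrist.png

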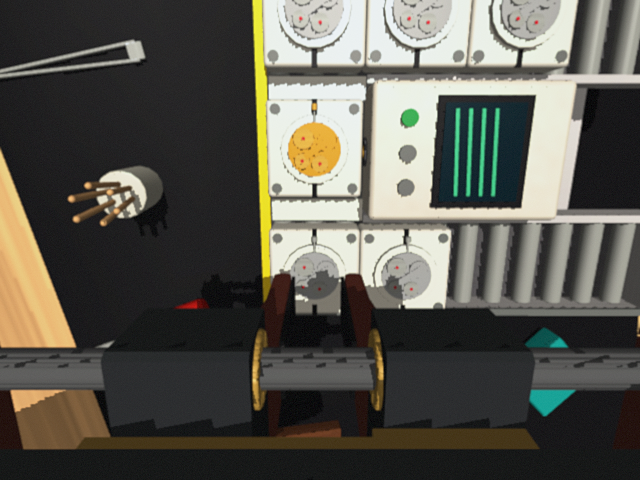

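View pics/e1c.png

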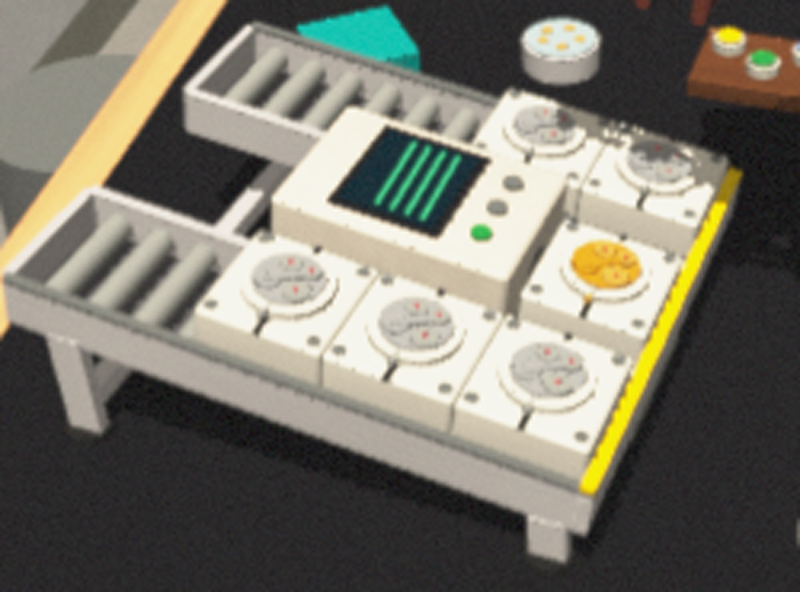

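View pics/e1s.png

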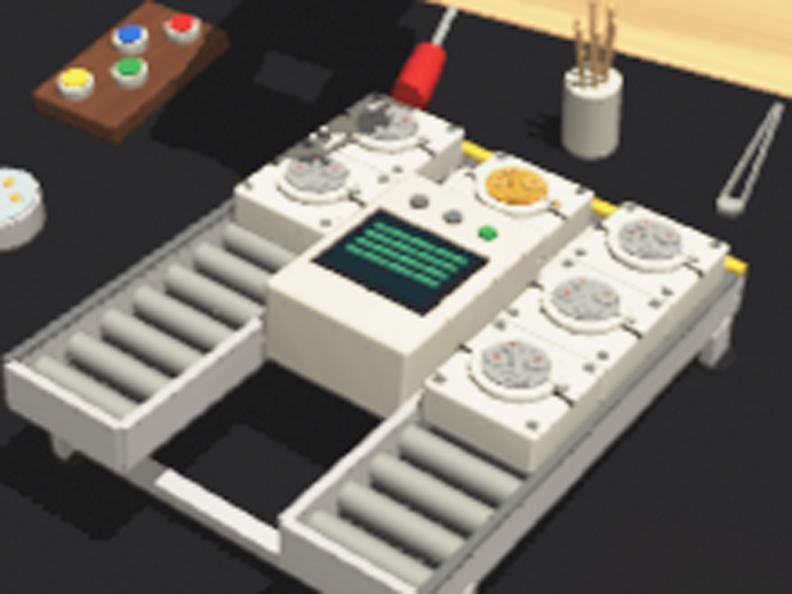

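Both following pallets have rolled down. Next I'll check that the gilt pallet is seated (block top at deck z 24, not 28).

```bash
python3 - <<'E'
from h import *
setcam('wrist',[[391.95168336,0,317.46154374],[0,391.95168336,240.16579545],[0,0,1]],0.0027450879737680772,[-2.86258548,0.27448098,-0.16899219],[-541.90703232,41.94505593,326.29983975])
for n,(x,y,w,h,s),nm in (("wrist",(240,70,160,120,5),"k1"),("side",(280,190,140,105,5.7),"k2")):
    im=cv2.imread(f"pics/e1_{n}.png"); c=cv2.resize(im[y:y+h,x:x+w],None,fx=s,fy=s,interpolation=cv2.INTER_CUBIC)
    cv2.imwrite(f"pics/{nm}raw.png",c)
    def rect(x0,x1,y0,y1,z,col):
        k=proj(n,np.array([d2w(q) for q in ((x0,y0,z),(x1,y0,z),(x1,y1,z),(x0,y1,z))]))
        k=(k-[x,y]+.5)*s-.5
        cv2.polylines(c,[np.round(k).astype(int)],True,col,1,cv2.LINE_AA)
    rect(-36,36,-36,36,24,(0,160,0)); rect(-36,36,-36,36,28,(0,0,255))
    rect(-36,36,59,131,28,(255,0,0)); rect(40,180,-49,49,42,(255,0,255)); rect(-36,36,-131,-59,28,(255,0,0))
    cv2.imwrite(f"pics/{nm}.png",c)
E
```

```text
(no output)
```

View pics/k1.png

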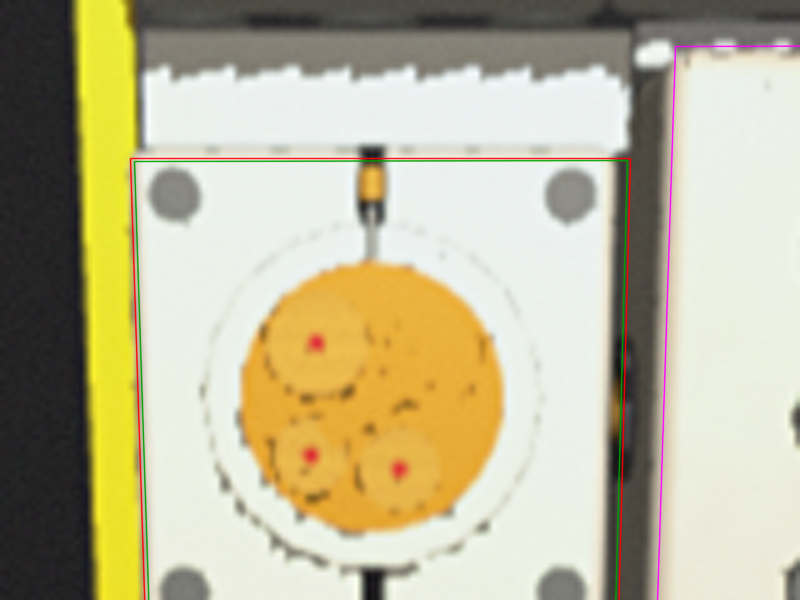

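View pics/k2.png

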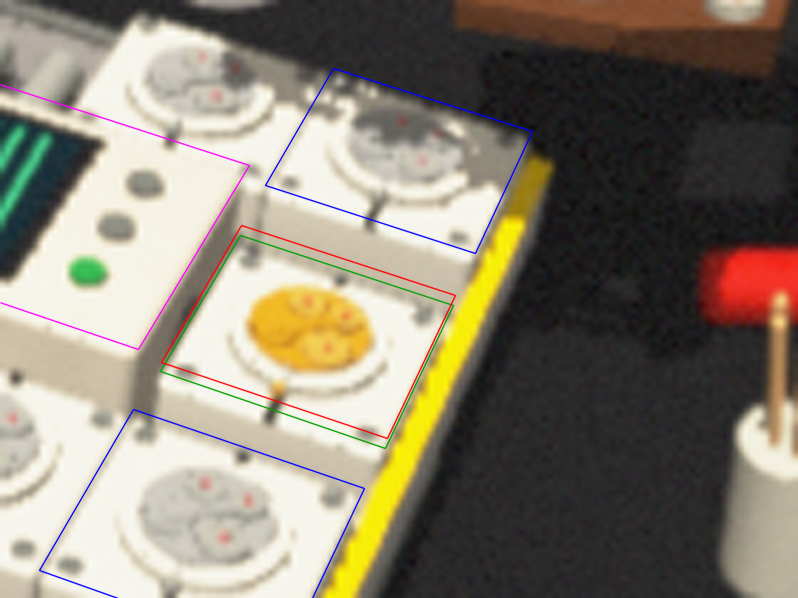

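```bash
python3 - <<'E'
from h import *
setcam('wrist',[[391.95168336,0,317.46154374],[0,391.95168336,240.16579545],[0,0,1]],0.0027450879737680772,[-2.86258548,0.27448098,-0.16899219],[-541.90703232,41.94505593,326.29983975])
S=lambda u,v:("side",(u/5.7+280-.4,v/5.7+190-.4)); W=lambda u,v:("wrist",(u/5+240-.4,v/5+70-.4))
for nm,s,w in (("front+y",(368,434),(175,193)),("back+y",(183,374),(570,193)),("front-y",(424,315),(185,590)),("back-y",(250,258),(562,590))):
    print(nm,w2d(tri([S(*s),W(*w)])).round(1))
# left front pallet reference: side screws & wrist full-image px
for nm,s,w in (("ref L front-y",(333,498),(277,58)),("ref L back-y",(145,433),(351,56))):
    print(nm,w2d(tri([S(*s),("wrist",w)])).round(1))
for nm,s,w in (("ref R front+y",(459,238),(280,238)),("ref R back+y",(290,182),(350,236))):
    print(nm,w2d(tri([S(*s),("wrist",w)])).round(1))
E
```

```text
front+y [-29.8  31.7  23.2]
back+y [28.8 31.8 22.1]
front-y [-29.7 -26.3  24.8]
back-y [ 28.4 -26.4  24.3]
ref L front-y [-28.   65.   25.8]
ref L back-y [27.1 66.4 27.6]
ref R front+y [-28.7 -66.   26.2]
ref R back+y [ 27.7 -63.5  28.9]
```

View pics/k2raw.png

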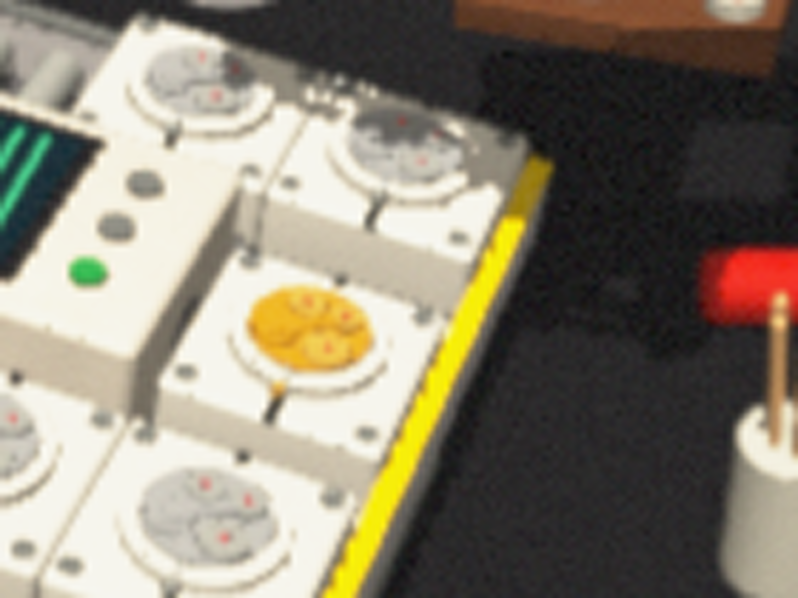

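Triangulation puts the block's top at about 23.6, against about 27 for the lane pallets, so it has dropped. I'll check flatness better with two wrist views taken on a wide baseline.

```bash
python3 -m creep '[{"tx":0,"ty":25,"tz":0,"rx":0,"ry":0,"rz":0,"fingers":197},{"tx":5,"ty":50,"tz":0,"rx":0,"ry":0,"rz":0,"fingers":197},{"tx":5,"ty":55,"tz":0,"rx":0,"ry":0,"rz":0,"fingers":197},{"tx":5,"ty":55,"tz":0,"rx":0,"ry":0,"rz":0,"fingers":197},{"tx":5,"ty":55,"tz":0,"rx":0,"ry":0,"rz":0,"fingers":197}]';python3 w.py f1; python3 -m creep '[{"tx":0,"ty":-40,"tz":0,"rx":0,"ry":0,"rz":0,"fingers":197},{"tx":-5,"ty":-80,"tz":0,"rx":0,"ry":0,"rz":0,"fingers":197},{"tx":-8,"ty":-125,"tz":0,"rx":0,"ry":0,"rz":0,"fingers":197},{"tx":-8,"ty":-125,"tz":0,"rx":0,"ry":0,"rz":0,"fingers":197},{"tx":-8,"ty":-125,"tz":0,"rx":0,"ry":0,"rz":0,"fingers":197},{"tx":-8,"ty":-125,"tz":0,"rx":0,"ry":0,"rz":0,"fingers":197}]';python3 w.py f2
python3 -c "
import cv2
a=cv2.imread('pics/f1_wrist.png');cv2.imwrite('pics/f1c.png',cv2.resize(a[130:310,230:450],None,fx=3.3,fy=3.3,interpolation=cv2.INTER_CUBIC))
a=cv2.imread('pics/f2_wrist.png');cv2.imwrite('pics/f2c.png',cv2.resize(a[0:180,230:450],None,fx=3.3,fy=3.3,interpolation=cv2.INTER_CUBIC))"
```

```text
t: 17.2
ee_pos: [523.2, 18.2, 225.5]
orientation: [-1.028, 1.224, -1.405]
ft_force: [0.1, -0.5, 0.2]
width: 20.0
wrist array([-2.8623608 ,  0.27444309, -0.16704552]) array([-537.28448594,   94.50556076,  340.49660166])
17.25 [523.3  18.1 225.6] [-1.0281  1.2236 -1.4054] [-0.4 -1.1  0.6] 19.70160731468216
t: 18.0
ee_pos: [515.4, -105.5, 225.8]
orientation: [-1.028, 1.222, -1.404]
ft_force: [-0.1, -0.8, 0.8]
width: 20.1
wrist array([-2.86290095,  0.27294099, -0.16826058]) array([-551.03441146,  -24.88287042,  307.96608674])
18.05 [ 515.5 -105.4  225.8] [-1.0283  1.2222 -1.404 ] [-0.1  0.6  0.7] 19.882256940503293
```

View pics/f1c.png

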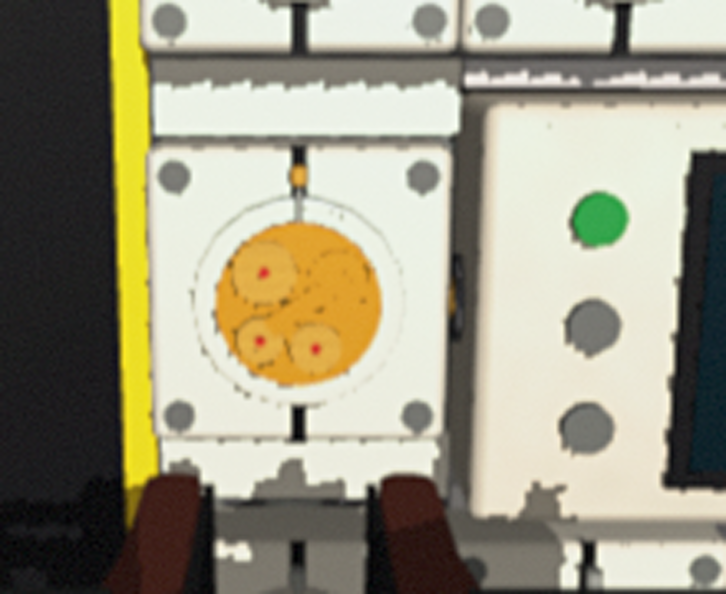

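View pics/f2c.png

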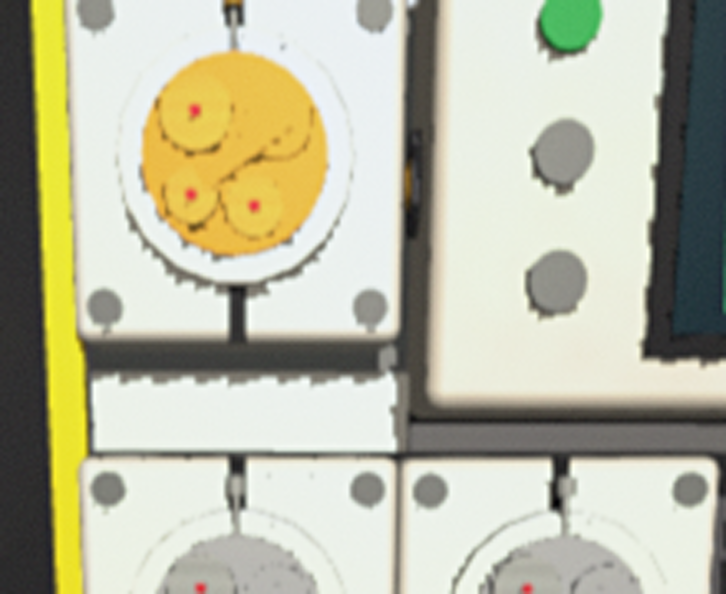

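```bash
python3 - <<'E'
from h import *
K=[[391.95168336,0,317.46154374],[0,391.95168336,240.16579545],[0,0,1]];k=0.0027450879737680772
setcam('f1',K,k,[-2.8623608,0.27444309,-0.16704552],[-537.28448594,94.50556076,340.49660166])
setcam('f2',K,k,[-2.86290095,0.27294099,-0.16826058],[-551.03441146,-24.88287042,307.96608674])
A=lambda u,v:("f1",(u/3.3+230-.35,v/3.3+130-.35)); B=lambda u,v:("f2",(u/3.3+230-.35,v/3.3-.35))
for a,b in (((174,177),(96,13)),((423,177),(374,13)),((179,416),(104,308)),((417,416),(370,308)),((599,220),(570,17)),((593,326),(563,152)),((588,427),(557,282))):
    print(w2d(tri([A(*a),B(*b)])).round(1))
E
```

```text
[-30.2  31.1  22.8]
[27.8 31.  22.9]
[-30.5 -26.8  23.6]
[ 27.7 -26.9  23.7]
[64.5 23.9 44.1]
[64.5  0.  43.8]
[ 64.9 -24.   42.4]
```

```bash
python3 w.py g1 side
```

```text
side array([ 0.22853238, -2.74398587,  1.34125708]) array([564.05813389, 127.21288892, 861.24343065])
18.1 [ 515.5 -105.4  225.8] [-1.0285  1.222  -1.4039] [ 0.9 -0.1  0.2] 20.03331315771188
```

View pics/g1_side.png

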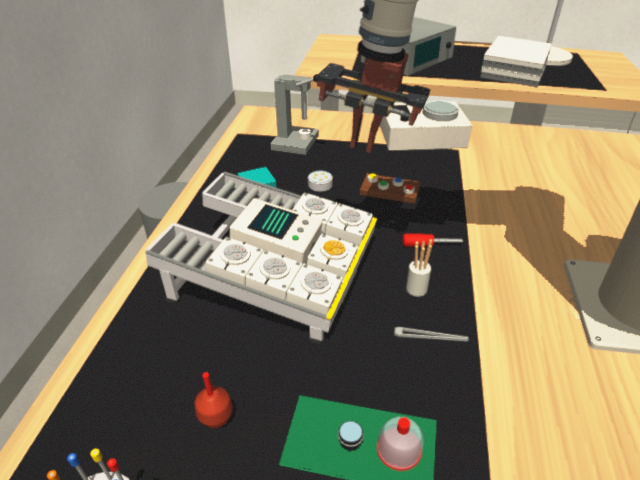

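In this last picture the gilt pallet is in the nest at (334,248). The cover stands on the pad at (402,443), with the loupe unmoved at (350,433). The left lane and the small items on the bench are where they were, and the gripper is clear.

```bash
python3 -c "
from workcell import ctrl
print(ctrl.close_job())"
```

```text
the job is handed in; nothing more can be done
None
```

The gilt pallet is in the tester's nest and the job is handed in, at about 18 s of the 48 s allowed. It was at the front of the right lane.

**What I did:** I lifted the dust cover by its knob, set it upright on the near end of the pad and let it go. I then pushed the gilt pallet sideways along the stop with the fingertips until it dropped into the nest. The two pallets behind it rolled down to the front stop.

**Last checks:**
- **Cover and loupe:** the cover stands wholly on the pad with a clear gap to the loupe, which has not moved. While setting it down the wrist force rose to about 11 N, before I eased off and released.
- **Gilt pallet:** its top measures about 23–24 mm above roller level (24 expected), against 26–29 mm for the lane pallets. Opposite sides differ by about 0.8 mm, which is within measuring error. It lies about 2 mm left of the nest's centre, within its 3 mm of play.
- **An early disagreement:** a first measurement showed about 1.8 mm of tilt across the pallet. The better two-view measurement did not confirm it.
- **Pin:** I did not read its travel. I take it as pressed because the pallet sits flat in the nest and against the stop, and the pictures show it against the pin.
- **Everything else:** the left lane and the other items on the bench look unmoved, and the gripper is touching nothing.

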